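# Load a drop-front box from a tilt-out bin

## Robot

A 6-joint arm with a two-finger parallel gripper is mounted at the origin on a cart in front of the work surface, level with it; the furniture and walls round the work are solid. World frame = base frame: x ahead of the robot, y to its left, z up, the work surface at z = 0. Lengths are in m, angles in degrees, forces in N, time in s.
With the tool pointing down it reaches from about 0.325 to 0.9 m from the base axis. Payload 3.5 kg.
Tool frame: the origin (TCP) lies on the centre line of the jaws, within the pads' length; the fingertips stand 19 mm ahead of it and the grasp point (between the pads) is the TCP; z points along the fingers, y is the direction in which the jaws open and shut (so a half turn about z gives the same grasp; the last joint's range is limited). The gripper opens to 85 mm and grips with 20 to 120 N. Pads are 22 mm wide; open, the fingers measure 114 mm over their backs; the gripper's body (76 mm by 85 mm) begins 54 mm behind the grasp point. The pads swing forward as they close: fully open they stand 13 mm farther back than shut.
Start: joints at [69.878, 15.837, -1.513, 72.651, 0, 84.076], TCP at [0.153, 0.606, 0.25] pointing down, gripper open.
Joint ranges: [-178.77, 178.77], [-48.84, 107.48], [-61.69, 71.31], [-111.58, 123.2], [-90, 87.43], [-180, 180]. Speed limits (degrees/s): [147.25, 147.25, 180, 180, 180, 180].

## Interface

Orientations are given as [roll, pitch, yaw] about the fixed x, y, z axes, in that order (R = Rz(yaw) Ry(pitch) Rx(roll)).
In Python, from bench import state, snapshot, job_done gives the robot as it stands. The module is installed in compiled form; this text tells all that it offers.
- The arm moves only by the shell command python3 -m creep 'ROWS' [FORCE]. ROWS is text: rows parted by semicolons, each of 7 numbers parted by spaces: the shift along the tool's x, y, z in cm, then the turn, a rotation vector about the tool's x, y, z in rad, then the finger opening in cm, from 0 to 8.54. A call has 1 to 10 rows; each row is the pose to reach, as a shift and turn from the pose measured when the call began, along the tool's axes at that moment; what a row does not reach only later rows make up. A row lasts 1/10 s, in which the tool goes at most 50 mm and 8.59 degrees, less where a joint would pass 70% of its speed; a pose out of reach is approached as far as the arm can. A call with a gripper value outside its range is refused whole. The fingers move at their own pace and stop on an object; FORCE is the grip in N (left out, the last holds). Time passes only in rows, so rows that repeat a pose let the fingers close. It gives the time, the measured TCP pose, the force and the opening at its end, in the units of the state.
- state(): the state, without advancing time (a new reading comes with each control period).
- snapshot(name): name is "scene" or "top" or "wrist"; returns a dict with "pixels" (480x640x3 uint8, red, green, blue), "fx", "fy", "cx", "cy" (pixels), "R" (3x3) and "t" (3): a world point X has camera coordinates R X + t; the wrist camera has in their place "tool_from_camera" (4x4, takes a point from camera to tool coordinates, whose origin is the TCP and whose axes are the flange's). Camera axes: x right, y down, z forward; pixel columns grow to the right and rows downward; lengths in m; the calibration is good to about 2 mm. A picture is of the moment at which its call begins: read the wrist's pose just before it. There is no depth.
- job_done(): hands the job in, once; it reports no verdict.
The state is a dict: "t": time; "joint_pos": joint angles; "dq": joint speeds; "tau": joint torques, N m; "tcp_pos": TCP position; "eef_rot": TCP orientation; "wrist_force": force on the tool from outside, world axes, zero at the start; "torque": the same for the moment, N m; "opening": opening from 0.0 (shut) to 1.0 (fully open).
Only numpy, scipy, OpenCV 4.12 (cv2) and the standard library are available. Lean on these libraries where they do the work, as an engineer would, in place of code of your own. Each camera call takes 0.05 s, during which the arm holds its last target.

## Task

Tilt the bin of the white unit all the way forward, fold down the door of the metal drop-front box, and stand every small white reagent bottle from the bin, and the stack of petri dishes from the bench, upright on the floor of the box. Then push the box's door fully shut and tilt the empty bin fully back into its unit, leaving the tape rolls and the loose tube cap where they are.

Things in the scene. Friction and masses are not known exactly. Their poses are not given: they have to be found in the camera images.
- bin_unit: White tilt-out bin unit fixed to the bench, 98 (x, depth) x 282 (y, width) x 121 (z) mm. Origin on the bench under the middle of its front, x into the unit, y to its left, z up. Its roof (underside 115 mm up) starts 35 mm behind the front, and covers the bin until this is tilted out.
- bin (a joint): Grey open-topped bin, 266 mm wide, tilting forward (top toward the robot) on a pivot along its bottom front edge, 4 mm behind the unit's origin and 20 mm up. Rad: 0 upright (closed), 0.5 tilted fully out (stop). Friction (0.3 N m) holds it where it is left. The bottles stand in it at three places 72 mm apart; they slide or lean against the front wall as it tilts.
- bin_hinge (a point): Point on the bin's pivot, in the middle of its width; the axes turn with the bin. In these axes: bin floor at z = 5 mm, inside of the front wall at x = 4 mm (top at z = 61), of the back wall at x = 70 mm (top at z = 50), of the side walls at y = +-129 mm (top at z = 55). Bottles stand at x = 29 mm, y = -72, 0, 72 mm; after tilting they lean on the front wall, up to 0.15 rad more than the bin.
- bin_pull (a point): Centre of the bin's finger pull: a black disc standing on edge, 28 mm in diameter, 16 mm thick, its flat faces to the unit's left and right (pinch these), in the middle of the width. With the bin upright it is 22 mm in front of the pivot and 80 mm above it; it turns with the bin, and so do this point's axes.
- drop_box: Steel drop-front box fixed to the bench, 100 (x, depth) x 304 (y, width) x 90 (z) mm. Origin on the bench under the middle of its front, x into the box, y to its left. Floor 8 mm up, inside y = -146 to 146, x = 2 to 94 mm. Sides 70 mm tall. Top open once the door is down. A 48 mm tall wall at y = -30 mm parts a bay for the dish stack (centre y = -88) from one for two bottles (say y = 22, 98), x = 42 mm.
- door (a joint): Front door of the box, with a 58 mm deep flange along its top edge that reaches in over the contents. It folds down toward the robot on a hinge along its bottom edge, 3 mm in front of the box's origin and 14 mm up. Rad: 0 shut, 1.1 fully down (stop); starts shut or a little ajar. Friction (0.2 N m) holds it where it is left.
- door_pull (a point): Centre of the door's finger pull: a black disc standing on edge, 28 mm in diameter, 16 mm thick, its flat faces to the box's left and right (pinch these), in the middle of the width. With the door shut it is 14 mm in front of the hinge and 100 mm above it; it turns with the door, and so do this point's axes.
- bottle0_mid (a point): Small white reagent bottle with a screw cap: body 42 mm in diameter and 55 mm tall, then a cap 30 mm in diameter, 68 mm tall in all, 40 to 85 g. This point is on its axis half-way up, 34 mm above its underside; z runs from underside to cap. Starts in the bin; may be absent (None).
- bottle1_mid (a point): Small white reagent bottle with a screw cap: body 42 mm in diameter and 55 mm tall, then a cap 30 mm in diameter, 68 mm tall in all, 40 to 85 g. This point is on its axis half-way up, 34 mm above its underside; z runs from underside to cap. Starts in the bin; may be absent (None).
- bottle2_mid (a point): Small white reagent bottle with a screw cap: body 42 mm in diameter and 55 mm tall, then a cap 30 mm in diameter, 68 mm tall in all, 40 to 85 g. This point is on its axis half-way up, 34 mm above its underside; z runs from underside to cap. Starts in the bin; may be absent (None).
- dishes_mid (a point): Stack of four closed petri dishes that hold together as one piece: a round stack 61 mm in diameter, 62 mm tall, 50 to 100 g. This point is on its axis half-way up, 31 mm above its underside; z is up. It starts standing on the bench, to the left or the right of the two units.
- tape: Bystander: narrow roll of marking tape, 61 mm in diameter, 13 mm thick, lying flat. Origin at the centre of its underside.
- cap: Bystander: tube screw cap, 28 mm in diameter, 11 mm tall, behind the units. Origin at the centre of its underside.
- roll: Bystander: wide roll of marking tape, 77 mm in diameter, 19 mm thick, lying flat behind the units. Origin at the centre of its underside.

How it is judged (in metres and radians):
On the way, in this order (a step that is already met when the one before it is completed fails the run):
1. the bin is tilted fully out (value of joint bin above 0.42 rad), for 0.2 s.
2. every bottle and the dish stack stand in the box (x of bottle0_mid in the frame of drop_box between 0.015 and 0.09 m and y of bottle0_mid in the frame of drop_box between -0.13 and 0.13 m and z of bottle0_mid in the frame of drop_box between 0.03 and 0.052 m and angle between each of bottle0_mid, bottle1_mid, bottle2_mid, dishes_mid's own z axis and vertical below 0.15 rad and x of bottle1_mid in the frame of drop_box between 0.015 and 0.09 m and y of bottle1_mid in the frame of drop_box between -0.13 and 0.13 m and z of bottle1_mid in the frame of drop_box between 0.03 and 0.052 m and x of bottle2_mid in the frame of drop_box between 0.015 and 0.09 m and y of bottle2_mid in the frame of drop_box between -0.13 and 0.13 m and z of bottle2_mid in the frame of drop_box between 0.03 and 0.052 m and x of dishes_mid in the frame of drop_box between 0.015 and 0.09 m and y of dishes_mid in the frame of drop_box between -0.13 and 0.13 m and z of dishes_mid in the frame of drop_box between 0.03 and 0.052 m), for 0.2 s.
At the end, for the whole second after the job is handed in: Every bottle present and the dish stack stand upright (within 0.15 rad) on the floor inside the box, the door is shut (within 0.06 rad) and the bin is back upright in its unit (within 0.05 rad) (all of step 2 and value of joint door below 0.06 rad and value of joint bin below 0.05 rad); the robot touches nothing.
It fails at once if a tape roll or the tube cap is moved more than 3 cm (distance of any of tape, cap, roll from where it was at the start of the episode above 0.03 m).
Of bottle0, bottle1, bottle2 only 1 to 2 are there at a start; the rules pass over those that are not, and their reading is None.
At some moment in a run one of dishes may be knocked a few centimetres aside while the robot is not near it.
Once in a run the grip may slacken for a moment while it holds something.
It also fails if it takes over 208 s, if anything falls off the work surface, if the arm or the gripper's body presses on something with over 40 N, if the wrist force passes 120 N, or if a joint passes its speed limit or range.

## Working session

There is one attempt and no reset: what is moved stays moved. The work goes in short steps, Python scripts to look and compute and a shell command to move; the robot and the scene stay as the last step left them, time stands still between calls to the robot, and variables do not carry over. Pictures are saved under pics/ and viewed, and the job is handed in when it is done.

```bash
ls; mkdir -p pics; python3 - <<'E'
from bench import state,snapshot
import cv2
s=state();print(s)
for n in ["scene","top","wrist"]:
    d=snapshot(n);cv2.imwrite(f"pics/{n}0.png",d["pixels"][:,:,::-1])
    print(n,{k:(v if k!="pixels" else 0) for k,v in d.items()})
E
```

```text
pics
{'t': 0.0, 'joint_pos': array([ 6.98783451e+01,  1.58777926e+01, -1.59718815e+00,  7.26514656e+01,
        2.61856096e-03,  8.40763086e+01]), 'dq': array([-0.03323092, -0.0087258 ,  0.03256687, -0.03146021,  0.07961481,
        0.08922902]), 'tau': array([-1.65289657e-03, -4.45507658e+01,  2.95204335e+01,  1.63133699e-02,
       -1.41481396e-04,  2.62621391e-07]), 'tcp_pos': array([0.15303192, 0.60521836, 0.24917009]), 'eef_rot': array([-1.79874499e+02, -1.56543047e-02,  1.65802016e+02]), 'wrist_force': array([ 0.37269612,  0.1979669 , -0.21186209]), 'torque': array([ 0.05601151, -0.00134335,  0.02695459]), 'opening': 1.001863526504132}
scene {'pixels': 0, 'fx': 563.8394770063875, 'fy': 563.8394770063875, 'cx': 330.1922476764634, 'cy': 238.8411141640523, 'R': array([[ 0.86251778, -0.50568754, -0.01852537],
       [-0.36186162, -0.59078554, -0.72113009],
       [ 0.35372198,  0.62869115, -0.69255195]]), 't': array([-0.53011929,  0.27791935,  1.31798104])}
top {'pixels': 0, 'fx': 452.3096570422322, 'fy': 452.3096570422322, 'cx': 326.53283559476586, 'cy': 242.32109825865226, 'R': array([[-0.02707147, -0.99962971,  0.0027538 ],
       [-0.99475062,  0.02666718, -0.09879303],
       [ 0.09868301, -0.00541381, -0.99510419]]), 't': array([0.01636859, 0.62429817, 1.17412737])}
wrist {'pixels': 0, 'fx': 352.56168812047736, 'fy': 352.56168812047736, 'cx': 318.9660730153493, 'cy': 242.1836027310984, 'tool_from_camera': array([[ 3.71514084e-04, -9.56538094e-01, -2.91607161e-01,
         7.27371122e-02],
       [ 9.99999633e-01,  1.30165772e-04,  8.47048569e-04,
         1.16120751e-04],
       [-7.72276953e-04, -2.91607368e-01,  9.56537791e-01,
        -1.24113180e-01],
       [ 0.00000000e+00,  0.00000000e+00,  0.00000000e+00,
         1.00000000e+00]])}
```

View pics/scene0.png

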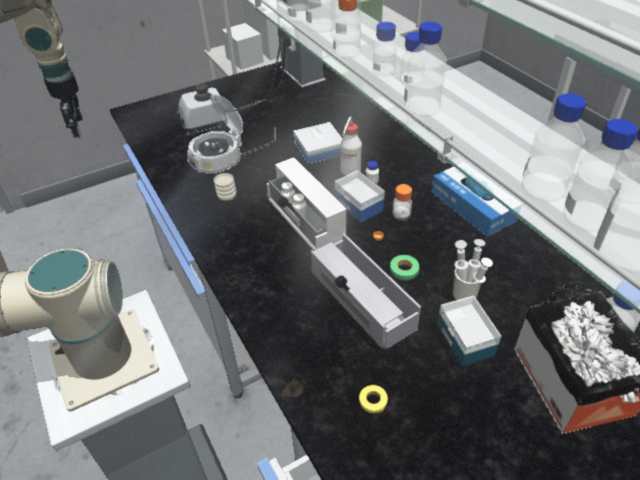

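View pics/top0.png

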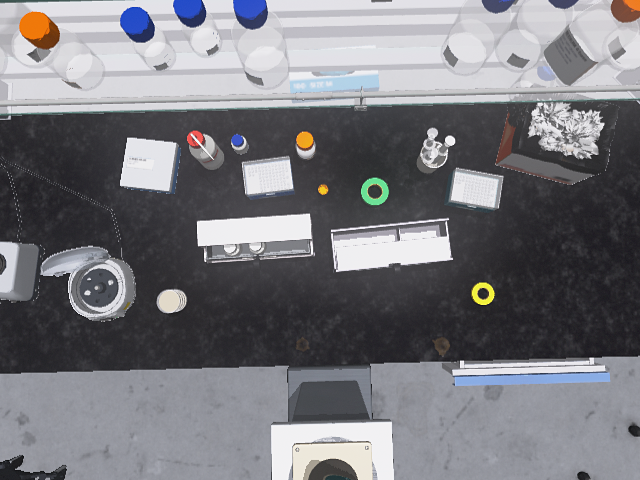

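```bash
cat > h.py <<'E'
import numpy as np,cv2
from bench import state,snapshot
from scipy.spatial.transform import Rotation as Ro
def cam(n):
    s=state() if n=="wrist" else None
    d=snapshot(n)
    if n=="wrist":
        T=np.eye(4);T[:3,:3]=Ro.from_euler('xyz',s['eef_rot'],degrees=True).as_matrix();T[:3,3]=s['tcp_pos']
        W=T@d['tool_from_camera'];d['R']=W[:3,:3].T;d['t']=-W[:3,:3].T@W[:3,3]
    d['n']=n
    return d
def proj(d,X):
    c=np.asarray(X,float)@d['R'].T+d['t'];return np.stack([d['fx']*c[...,0]/c[...,2]+d['cx'],d['fy']*c[...,1]/c[...,2]+d['cy']],-1)
def ray(d,u,v):
    r=d['R'].T@np.array([(u-d['cx'])/d['fx'],(v-d['cy'])/d['fy'],1]);return -d['R'].T@d['t'],r/np.linalg.norm(r)
def plane(d,u,v,z=0):
    o,r=ray(d,u,v);return o+r*(z-o[2])/r[2]
def tri(rs):
    A=np.zeros((3,3));b=np.zeros(3)
    for o,r in rs:
        P=np.eye(3)-np.outer(r,r);A+=P;b+=P@o
    X=np.linalg.solve(A,b);return X,[np.linalg.norm(np.cross(X-o,r)) for o,r in rs]
def save(d,name,box=None,k=1):
    im=d['pixels'][:,:,::-1]
    if box: im=im[box[1]:box[3],box[0]:box[2]]
    cv2.imwrite(f"pics/{name}.png",cv2.resize(im,None,fx=k,fy=k,interpolation=cv2.INTER_CUBIC))
def R():
    return Ro.from_euler('xyz',state()['eef_rot'],degrees=True).as_matrix()
def to(p,Rt=None):
    "shift in cm and rotvec in tool axes from the measured pose"
    s=state();r=R()
    print('shift cm',np.round(r.T@(np.array(p)-s['tcp_pos'])*100,2),'rot',np.round(Ro.from_matrix(r.T@Rt).as_rotvec(),3) if Rt is not None else '')
def st():
    s=state();print('t',round(s['t'],2),'tcp',s['tcp_pos'].round(4),'rpy',s['eef_rot'].round(2),'F',s['wrist_force'].round(1),'op',round(s['opening'],3),'q',s['joint_pos'].round(1))
E
python3 - <<'E'
from h import *
s=cam('scene');t=cam('top')
save(t,'topc',(180,170,500,320),2.5);save(s,'scenec',(180,130,440,360),3)
print('robot in scene',proj(s,[[0,0,0],[0.3,0,0],[.6,0,0]]).round(),'cam',-s['R'].T@s['t'],-t['R'].T@t['t'])
print(plane(s,125,150,.3),plane(t,530,375,0),plane(s,373,399,0),plane(t,483,293,0))
E
```

```text
robot in scene [[103. 358.]
 [223. 306.]
 [326. 261.]] cam [ 0.0916068  -0.932487    1.10336569] [0.50559769 0.00607076 1.23001029]
[0.22758905 0.33929384 0.3       ] [ 0.25872688 -0.53178276  0.        ] [ 0.48004413 -0.41384196  0.        ] [ 0.47850872 -0.42002758  0.        ]
```

View pics/topc.png

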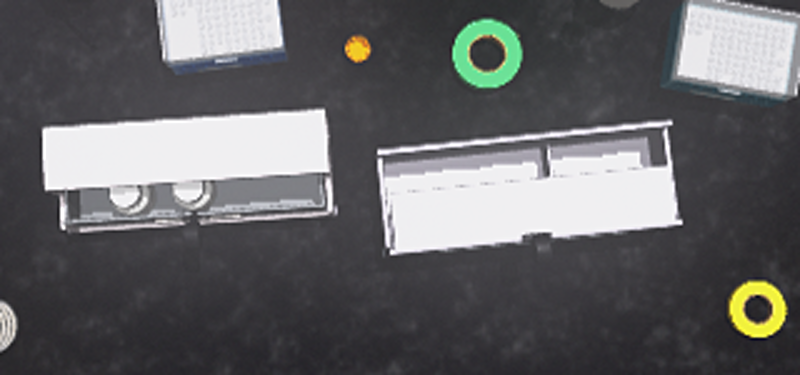

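View pics/scenec.png

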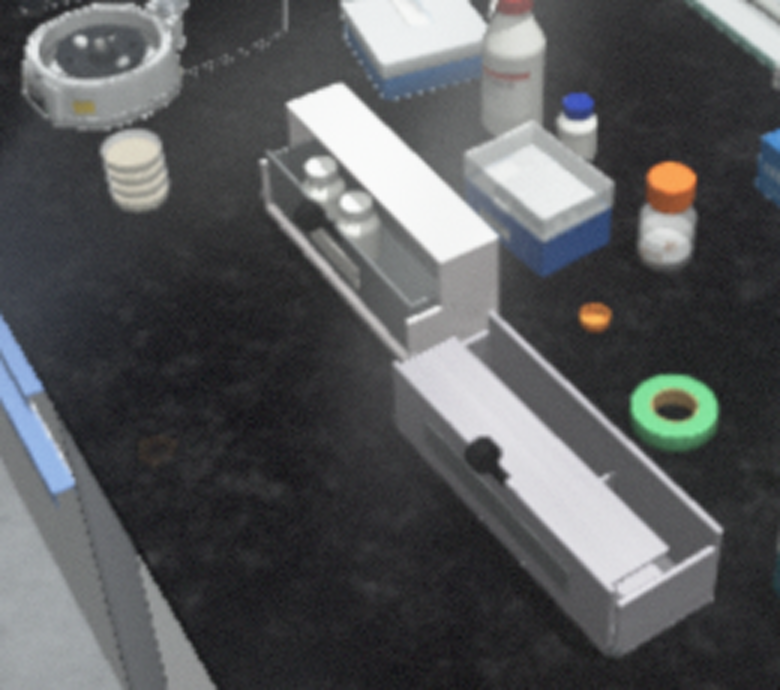

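```bash
python3 - <<'E'
from h import *
s=cam('scene');t=cam('top')
for a,b in [((127,150),(455,378)),((198,288),(608,378))]:
    print(tri([ray(s,*a),ray(t,*b)]))
# box: rear corners top, z=.09; pulls
px={'boxBL':(180+378/2.5,170+150/2.5),'boxBR':(180+672/2.5,170+122/2.5),'boxFL':(180+392/2.5,170+252/2.5),'boxFR':(180+681/2.5,170+224/2.5)}
for k,v in px.items(): print(k,plane(t,*v,.07),plane(t,*v,.09))
for k,v in {'RBL':(42,127),'RBR':(326,110),'RFL':(48,189),'RFR':(331,180)}.items(): print(k,plane(t,180+v[0]/2.5,170+v[1]/2.5,.121))
print('binpull',tri([ray(s,180+312/3,130+213/3),ray(t,180+193/2.5,170+220/2.5)]))
print('doorpull',tri([ray(s,180+484/3,130+457/3),ray(t,180+540/2.5,170+240/2.5)]))
print('b_a',tri([ray(s,180+322/3,130+165/3),ray(t,180+124/2.5,170+195/2.5)]))
print('b_b',tri([ray(s,180+357/3,130+202/3),ray(t,180+189/2.5,170+192/2.5)]))
print('dish',tri([ray(s,180+132/3,130+150/3),ray(t,172,300)]))
for n,u in (('tape',(483,293)),('cap',(323,189)),('roll',(375,191))): print(n,plane(t,*u,.01))
print(plane(t,320,360,0))
E
```

```text
(array([ 0.27586948, -0.15545728,  0.58499636]), [np.float64(0.09920201701936956), np.float64(0.09920201701936952)])
(array([ 0.26884787, -0.41103459,  0.51305685]), [np.float64(0.08643124869479951), np.float64(0.08643124869479937)])
boxBL [ 0.65229741 -0.01316361  0.07      ] [ 0.64976813 -0.01283198  0.09      ]
boxBR [ 0.67339708 -0.31877387  0.07      ] [ 0.67050402 -0.31317315  0.09      ]
boxFL [ 0.5466517  -0.02454476  0.07      ] [ 0.54594387 -0.02401691  0.09      ]
boxFR [ 0.56736735 -0.32233175  0.07      ] [ 0.56630237 -0.31666969  0.09      ]
RBL [0.67765477 0.31939084 0.121     ]
RBR [0.68717888 0.03810808 0.121     ]
RFL [0.61586814 0.3134171  0.121     ]
RFR [0.61730452 0.03482534 0.121     ]
binpull (array([0.57804649, 0.1769613 , 0.09690293]), [np.float64(0.005527003073041707), np.float64(0.005527003073041638)])
doorpull (array([ 0.55087998, -0.16987396,  0.10619612]), [np.float64(0.0026656667391536278), np.float64(0.0026656667391534374)])
b_a (array([0.61306169, 0.24347646, 0.0929612 ]), [np.float64(0.0027823087739662807), np.float64(0.002782308773966338)])
b_b (array([0.61511894, 0.17771311, 0.09228831]), [np.float64(0.003564453396377333), np.float64(0.0035644533963775063)])
dish (array([0.48202137, 0.40025368, 0.0612474 ]), [np.float64(0.0018043211847667447), np.float64(0.0018043211847667963)])
tape [ 0.47872896 -0.4165634   0.01      ]
cap [0.77374743 0.0051407  0.01      ]
roll [ 0.76439858 -0.13725786  0.01      ]
[0.31313607 0.02530349 0.        ]
```

```bash
python3 - <<'E'
from h import *
s=cam('scene');t=cam('top')
save(s,'panel',(80,90,340,480),2);save(t,'panelt',(240,310,640,480),2)
for z in (-.8,0,.2,.4): print(plane(s,240,390,z),plane(s,198,288,z),plane(t,455,378,z))
E
```

```text
[ 0.34758759  0.25577239 -0.8       ] [ 0.39559371  0.83063877 -0.8       ] [ 0.09442327 -0.55167846 -0.8       ]
[ 0.23999679 -0.24366265  0.        ] [0.26782555 0.08958274 0.        ] [ 0.25646163 -0.33187692  0.        ]
[ 0.21309909 -0.3685214   0.2       ] [ 0.23588351 -0.09568126  0.2       ] [ 0.29697122 -0.27692654  0.2       ]
[ 0.18620139 -0.49338016  0.4       ] [ 0.20394147 -0.28094527  0.4       ] [ 0.33748081 -0.22197616  0.4       ]
```

View pics/panel.png

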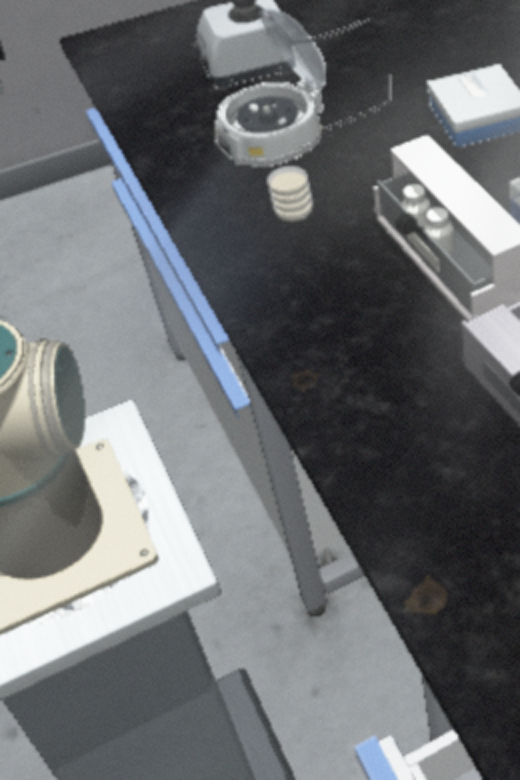

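View pics/panelt.png

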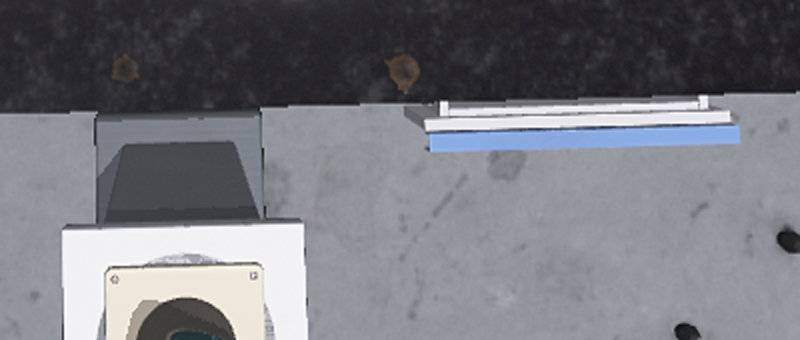

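```bash
python3 - <<'E'
from h import *
Rt=Ro.from_euler('xyz',[180,0,181.2],degrees=True).as_matrix()
to([.46,.17,.35],Rt)
E
```

```text
shift cm [-40.42 -34.74  -9.97] rot [-0.     0.    -0.269]
```

```bash
python3 -m creep '-40.4 -34.7 -10 0 0 -0.269 8.5;-40.4 -34.7 -10 0 0 -0.269 8.5;-40.4 -34.7 -10 0 0 -0.269 8.5;-40.4 -34.7 -10 0 0 -0.269 8.5;-40.4 -34.7 -10 0 0 -0.269 8.5;-40.4 -34.7 -10 0 0 -0.269 8.5;-40.4 -34.7 -10 0 0 -0.269 8.5;-40.4 -34.7 -10 0 0 -0.269 8.5;-40.4 -34.7 -10 0 0 -0.269 8.5;-40.4 -34.7 -10 0 0 -0.269 8.5'; python3 -m creep '0 0 0 0 0 0 8.5;0 0 0 0 0 0 8.5'; python3 - <<'E'
from h import *
st();d=cam('wrist');save(d,'w1');print(np.round(-d['R'].T@d['t'],3))
E
```

```text
t: 1.45
tcp_pos: [0.437, 0.2022, 0.3433]
eef_rot: [180.0, 0.1, -178.8]
wrist_force: [1.0, -0.0, 0.2]
opening: 0.996
t: 1.65
tcp_pos: [0.4376, 0.2013, 0.3437]
eef_rot: [180.0, 0.1, -179.0]
wrist_force: [0.1, -0.2, -0.9]
opening: 0.993
t 1.65 tcp [0.4376 0.2013 0.3437] rpy [ 1.7995e+02  8.0000e-02 -1.7897e+02] F [ 0.1 -0.2 -0.9] op 0.993 q [17.  -1.  -9.7 81.2  0.  16. ]
[0.365 0.2   0.468]
```

View pics/w1.png

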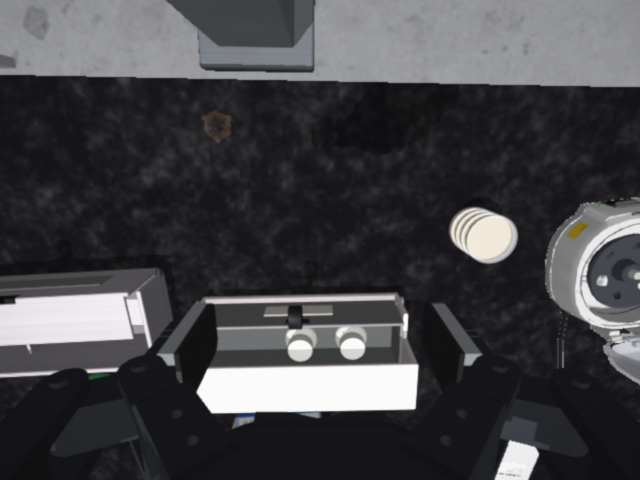

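```bash
python3 - <<'E'
from h import *
d=cam('wrist');save(d,'w1c',(180,270,440,430),3)
E
```

```text
(no output)
```

View pics/w1c.png

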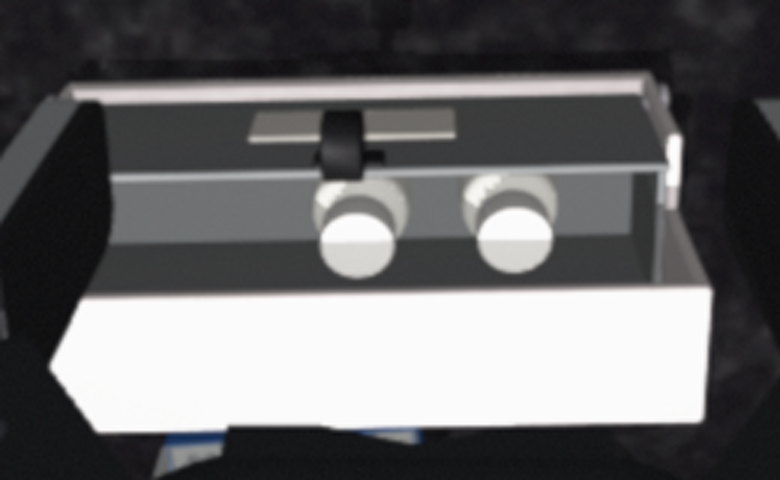

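```bash
python3 - <<'E'
from h import *
d=cam('wrist');s=cam('scene');t=cam('top')
f=lambda u,v:(180+u/3,270+v/3)
print('pull',plane(d,*f(342,145),.1))
print('roof FR(+y)',plane(d,*f(712,288),.121),'RR',plane(d,*f(704,422),.121))
print('roof front mid line',plane(d,*f(343,291),.121),plane(d,*f(150,293),.121),'rear',plane(d,*f(150,432),.121))
print('sill',plane(d,*f(70,85),.02),plane(d,*f(645,77),.02))
print('bin front wall top',plane(d,*f(115,177),.081),plane(d,*f(665,166),.081))
print('caps',plane(d,*f(357,240),.093),plane(d,*f(515,236),.093))
print('dish', plane(d,488,238,.062))
print('tri pull',tri([ray(d,*f(342,145)),ray(s,180+312/3,130+213/3),ray(t,180+193/2.5,170+220/2.5)]))
E
```

```text
pull [0.56893033 0.17666639 0.1       ]
roof FR(+y) [0.61549743 0.31994569 0.121     ] RR [0.67832586 0.32325583 0.121     ]
roof front mid line [0.61987053 0.17852594 0.121     ] [0.62235388 0.10448797 0.121     ] rear [0.68795468 0.10111678 0.121     ]
sill [0.58522257 0.04507466 0.02      ] [0.57537102 0.31176943 0.02      ]
bin front wall top [0.59636324 0.08181101 0.081     ] [0.58636775 0.30828035 0.081     ]
caps [0.61609746 0.18238725 0.093     ] [0.61283694 0.24673391 0.093     ]
dish [0.47745596 0.40629676 0.062     ]
tri pull (array([0.57660592, 0.17713088, 0.09432419]), [np.float64(0.004043083293558298), np.float64(0.004695380038035217), np.float64(0.006977237457390917)])
```

```bash
python3 - <<'E'
from h import *
Rt=Ro.from_euler('xyz',[180,0,182],degrees=True).as_matrix()
to([.566,.1765,.18],Rt)
E
```

```text
shift cm [-12.94  -3.    16.3 ] rot [ 0.     0.    -0.011]
```

```bash
python3 -m creep '-12.9 -3 16.3 0 0 -0.011 4;-12.9 -3 16.3 0 0 -0.011 4;-12.9 -3 16.3 0 0 -0.011 4;-12.9 -3 16.3 0 0 -0.011 4;-12.9 -3 16.3 0 0 -0.011 4;-12.9 -3 16.3 0 0 -0.011 4;-12.9 -3 16.3 0 0 -0.011 4;-12.9 -3 16.3 0 0 -0.011 4'; python3 - <<'E'
from h import *
st();d=cam('wrist');save(d,'w2')
Rt=Ro.from_euler('xyz',[180,0,182],degrees=True).as_matrix()
print(proj(d,[.566,.1765,.1]))
to([.566,.1765,.1],Rt)
E
```

```text
t: 2.7
tcp_pos: [0.5658, 0.1774, 0.1822]
eef_rot: [180.0, 0.2, -177.9]
wrist_force: [-0.5, 0.3, 0.7]
opening: 0.466
t 2.7 tcp [0.5658 0.1774 0.1822] rpy [ 179.95    0.18 -177.93] F [-0.5  0.3  0.7] op 0.466 q [ 11.2  15.  -11.1  63.7   0.    9.1]
[317.55169334 257.26698261]
shift cm [ 0.02 -0.09  8.23] rot [0.001 0.004 0.001]
```

View pics/w2.png

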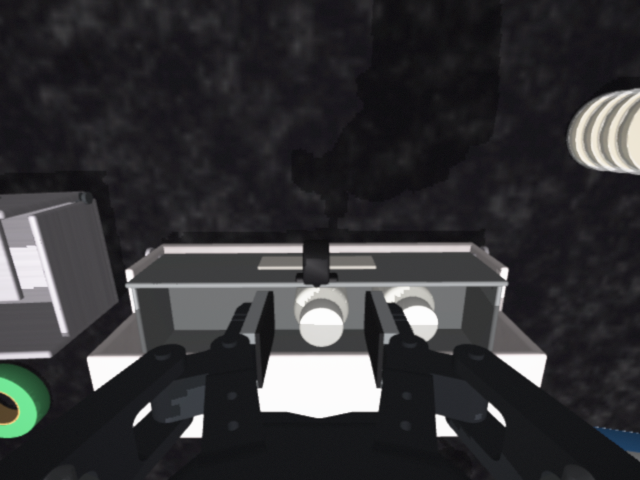

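```bash
python3 -m creep '-0.1 -0.1 4 0 0 0 4;-0.1 -0.1 8.1 0 0 0 4;-0.1 -0.1 8.1 0 0 0 4;-0.1 -0.1 8.1 0 0 0 4;-0.1 -0.1 8.1 0 0 0 0.5;-0.1 -0.1 8.1 0 0 0 0.5;-0.1 -0.1 8.1 0 0 0 0.5;-0.1 -0.1 8.1 0 0 0 0.5' 50; python3 - <<'E'
from h import *
st();d=cam('wrist');save(d,'w3')
c=np.array([-2.2,0,8.0])
for f in (.1,.2,.3,.4,.5,.52):
    print(-f,(c-Ro.from_rotvec([0,-f,0]).apply(c)).round(2))
E
```

```text
t: 3.55
tcp_pos: [0.5694, 0.1758, 0.1045]
eef_rot: [-179.9, 0.5, -178.0]
wrist_force: [-0.8, -4.7, 6.9]
opening: 0.174
t 3.55 tcp [0.5694 0.1758 0.1045] rpy [-179.95    0.49 -177.95] F [-0.8 -4.7  6.9] op 0.174 q [ 11.   19.1 -15.9  54.6  -0.1   9. ]
-0.1 [0.79 0.   0.26]
-0.2 [1.55 0.   0.6 ]
-0.3 [2.27 0.   1.01]
-0.4 [2.94 0.   1.49]
-0.5 [3.57 0.   2.03]
-0.52 [3.68 0.   2.15]
```

View pics/w3.png

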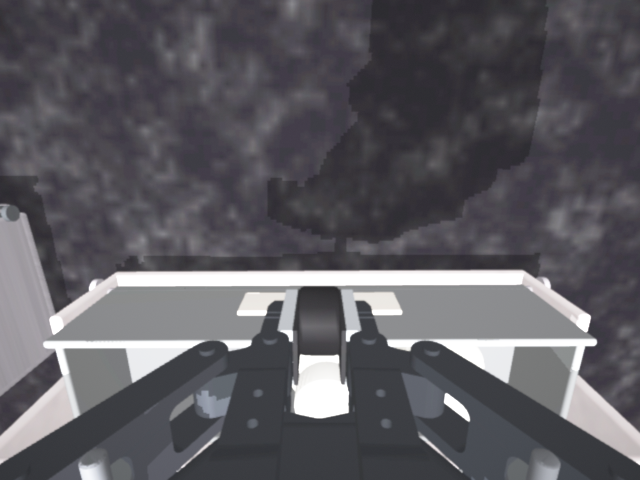

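```bash
python3 -m creep '0.8 0 0.25 0 -0.1 0 0.5;1.55 0 0.6 0 -0.2 0 0.5;2.25 0 1 0 -0.3 0 0.5;2.95 0 1.5 0 -0.4 0 0.5;3.55 0 2 0 -0.5 0 0.5;3.7 0 2.15 0 -0.52 0 0.5;3.7 0 2.15 0 -0.52 0 0.5;3.7 0 2.15 0 -0.52 0 0.5'; python3 - <<'E'
from h import *
st();d=cam('wrist');save(d,'w4')
E
```

```text
t: 4.4
tcp_pos: [0.5315, 0.1742, 0.0848]
eef_rot: [-179.9, 30.3, -177.9]
wrist_force: [-18.0, -5.4, 22.2]
opening: 0.173
t 4.4 tcp [0.5315 0.1742 0.0848] rpy [-179.89   30.33 -177.89] F [-18.   -5.4  22.2] op 0.173 q [ 14.6   5.1 -45.1  10.1  -6.4  10.9]
```

View pics/w4.png

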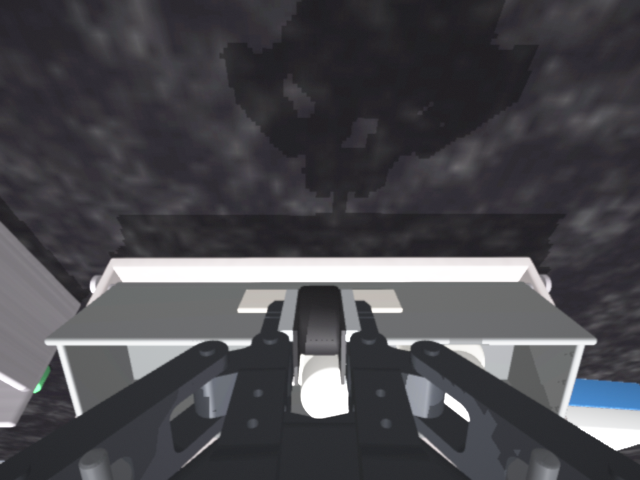

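```bash
python3 -m creep '0 0 0 0 0 0 4.5;0 0 0 0 0 0 4.5;0 0 0 0 0 0 4.5;0 0 0 0 0 0 4.5;0 0 -4 0 0 0 4.5;0 0 -9 0 0 0 4.5;0 0 -9 0 0 0 4.5;0 0 -9 0 0 0 4.5'; python3 - <<'E'
from h import *
st()
Rt=Ro.from_euler('xyz',[180,0,184],degrees=True).as_matrix()
to([.48,-.165,.3],Rt)
E
```

```text
t: 5.25
tcp_pos: [0.4871, 0.1732, 0.1645]
eef_rot: [-180.0, 30.5, -177.9]
wrist_force: [-0.3, -0.6, -0.5]
opening: 0.529
t 5.25 tcp [0.4871 0.1732 0.1645] rpy [-179.96   30.54 -177.91] F [-0.3 -0.6 -0.5] op 0.529 q [ 16.2  -7.  -44.4  22.8  -7.1  12.2]
shift cm [ -5.21 -33.78 -12.63] rot [-0.01   0.533 -0.033]
```

```bash
python3 -m creep '-2.6 -4 -6 0 0.13 0 4.5;-5.2 -9 -12.6 0 0.27 0 4.5;-5.2 -14 -12.6 0 0.4 -0.03 4.5;-5.2 -33.8 -12.6 -0.01 0.53 -0.03 4.5;-5.2 -33.8 -12.6 -0.01 0.53 -0.03 4.5;-5.2 -33.8 -12.6 -0.01 0.53 -0.03 4.5;-5.2 -33.8 -12.6 -0.01 0.53 -0.03 4.5;-5.2 -33.8 -12.6 -0.01 0.53 -0.03 4.5;-5.2 -33.8 -12.6 -0.01 0.53 -0.03 4.5;-5.2 -33.8 -12.6 -0.01 0.53 -0.03 4.5'; python3 - <<'E'
from h import *
st();d=cam('wrist');save(d,'w5');t=cam('top');save(t,'top1',(180,170,500,320),2.5)
E
```

```text
t: 6.25
tcp_pos: [0.4802, -0.1671, 0.298]
eef_rot: [179.8, 0.0, -176.4]
wrist_force: [-1.0, -0.2, -0.4]
opening: 0.525
t 6.25 tcp [ 0.4802 -0.1671  0.298 ] rpy [ 1.7984e+02  5.0000e-02 -1.7635e+02] F [-1.  -0.2 -0.4] op 0.525 q [-26.6   2.7 -11.4  76.    0.2 -30.2]
```

View pics/w5.png

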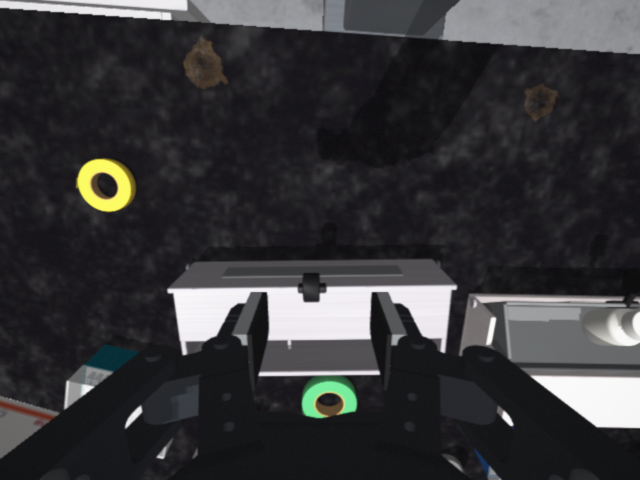

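View pics/top1.png

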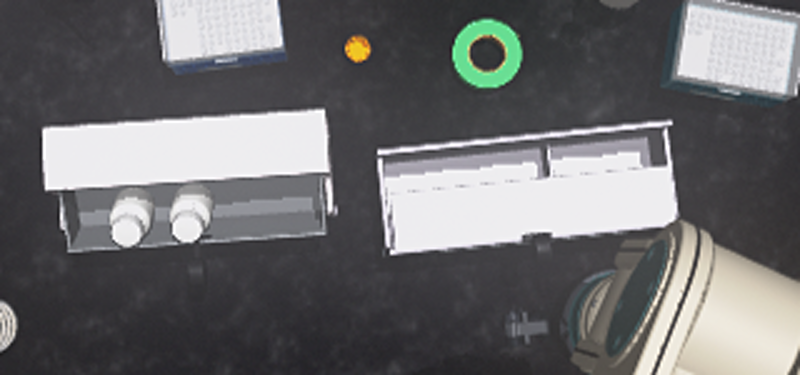

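```bash
python3 - <<'E'
from h import *
d=cam('wrist');save(d,'w5c',(150,240,480,400),2.4)
t=cam('top')
print('pull',plane(d,312,287,.114), plane(t,180+540/2.5,170+240/2.5,.114))
print('doortop',plane(d,168,290,.09),plane(d,456,287,.09))
print('doorbot',plane(d,188,263,.0),plane(d,436,260,.0))
for z in(.07,.09):print('back',plane(d,440,374,z))
E
```

```text
pull [ 0.54572233 -0.16607645  0.114     ] [ 0.55297818 -0.16977588  0.114     ]
doortop [ 0.56959161 -0.31288961  0.09      ] [ 0.546791   -0.01830865  0.09      ]
doorbot [ 0.57426727 -0.32411252  0.        ] [ 0.54931609 -0.00939798  0.        ]
back [ 0.66709638 -0.0078084   0.07      ]
back [ 0.65232388 -0.01702666  0.09      ]
```

View pics/w5c.png

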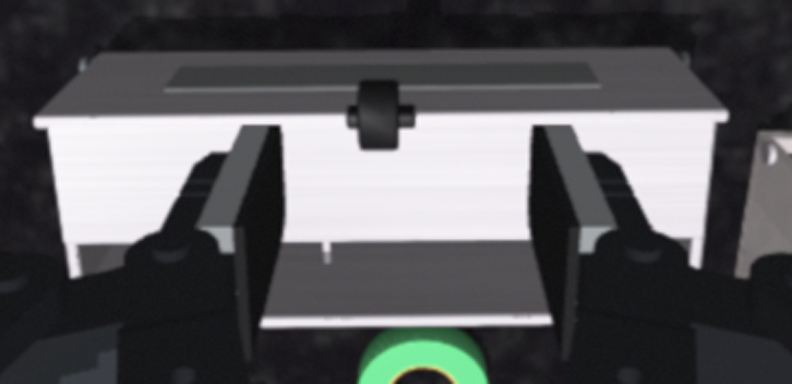

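```bash
python3 - <<'E'
from h import *
Rt=Ro.from_euler('xyz',[180,0,184.3],degrees=True).as_matrix()
to([.546,-.1675,.19],Rt)
E
```

```text
shift cm [-6.57 -0.88 10.86] rot [ 0.003  0.001 -0.006]
```

```bash
python3 -m creep '-6.6 -0.9 10.9 0 0 -0.006 4.5;-6.6 -0.9 10.9 0 0 -0.006 4.5;-6.6 -0.9 10.9 0 0 -0.006 4.5;-6.6 -0.9 10.9 0 0 -0.006 4.5;-6.6 -0.9 10.9 0 0 -0.006 4.5;-6.6 -0.9 10.9 0 0 -0.006 4.5' 40; python3 - <<'E'
from h import *
st();d=cam('wrist');save(d,'w6')
Rt=Ro.from_euler('xyz',[180,0,184.3],degrees=True).as_matrix()
to([.546,-.1675,.117],Rt);print(proj(d,[.546,-.1675,.114]))
E
```

```text
t: 7.05
tcp_pos: [0.5467, -0.1671, 0.1912]
eef_rot: [179.9, 0.2, -175.6]
wrist_force: [0.1, 0.0, 0.6]
opening: 0.527
t 7.05 tcp [ 0.5467 -0.1671  0.1912] rpy [ 1.7990e+02  1.7000e-01 -1.7562e+02] F [0.1 0.  0.6] op 0.527 q [-23.6  12.6 -13.1  64.2   0.2 -27.9]
shift cm [ 0.11 -0.01  7.46] rot [0.001 0.004 0.001]
[318.57066548 258.68588779]
```

View pics/w6.png

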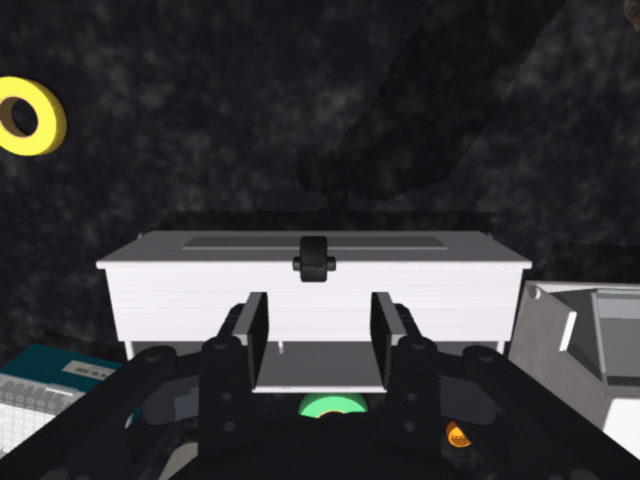

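```bash
python3 -m creep '0.1 -0.25 3.5 0 0 0 4.5;0.1 -0.25 7.3 0 0 0 4.5;0.1 -0.25 7.3 0 0 0 4.5;0.1 -0.25 7.3 0 0 0 4.5;0.1 -0.25 7.3 0 0 0 0.5;0.1 -0.25 7.3 0 0 0 0.5;0.1 -0.25 7.3 0 0 0 0.5;0.1 -0.25 7.3 0 0 0 0.5' 40; python3 - <<'E'
from h import *
st();d=cam('wrist');save(d,'w7')
E
```

```text
t: 7.9
tcp_pos: [0.548, -0.1703, 0.1213]
eef_rot: [180.0, 0.4, -175.6]
wrist_force: [-1.2, 1.1, 6.8]
opening: 0.177
t 7.9 tcp [ 0.548  -0.1703  0.1213] rpy [ 180.      0.44 -175.64] F [-1.2  1.1  6.8] op 0.177 q [-23.8  16.1 -17.7  55.8   0.2 -28.2]
```

View pics/w7.png

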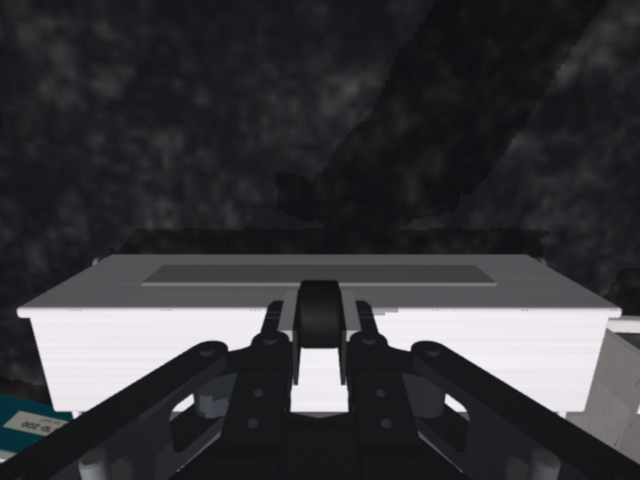

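```bash
python3 -m creep '1 0 0.2 0 -0.05 0 0.5;1.95 0 0.5 0 -0.1 0 0.5;2.9 0 0.85 0 -0.15 0 0.5;3.8 0 1.35 0 -0.2 0 0.5;4.6 0 1.9 0 -0.25 0 0.5;5.4 0 2.55 0 -0.3 0 0.5;5.4 0 2.55 0 -0.3 0 0.5' ; python3 - <<'E'
from h import *
st();d=cam('wrist');save(d,'w8')
E
```

```text
t: 8.65
tcp_pos: [0.4944, -0.1744, 0.0982]
eef_rot: [-180.0, 17.9, -175.6]
wrist_force: [-8.6, 3.1, 15.1]
opening: 0.173
t 8.65 tcp [ 0.4944 -0.1744  0.0982] rpy [-179.96   17.93 -175.64] F [-8.6  3.1 15.1] op 0.173 q [-32.    4.9 -37.5  33.   10.5 -35. ]
```

View pics/w8.png

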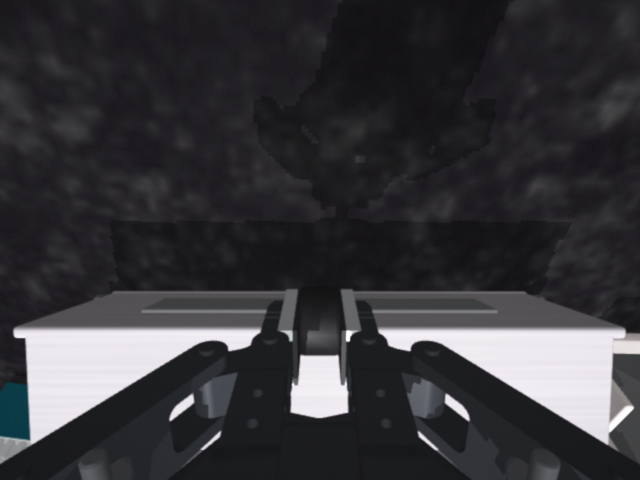

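```bash
python3 -m creep '0.9 0 0.5 0 -0.02 0 0.5;1.75 0 1.05 0 -0.04 0 0.5;2.5 0 1.7 0 -0.06 0 0.5;3.25 0 2.4 0 -0.08 0 0.5;3.9 0 3.2 0 -0.1 0 0.5;4.1 0 3.5 0 -0.1 0 0.5;4.1 0 3.5 0 -0.1 0 0.5' ; python3 - <<'E'
from h import *
st();d=cam('wrist');save(d,'w9');save(cam('scene'),'s9',(180,130,440,360),3)
E
```

```text
t: 9.4
tcp_pos: [0.464, -0.1766, 0.0521]
eef_rot: [-180.0, 23.3, -175.8]
wrist_force: [-9.9, -1.8, 5.9]
opening: 0.177
t 9.4 tcp [ 0.464  -0.1766  0.0521] rpy [-179.97   23.34 -175.76] F [-9.9 -1.8  5.9] op 0.177 q [-36.6   5.2 -46.6  20.1  15.  -38.4]
```

View pics/w9.png

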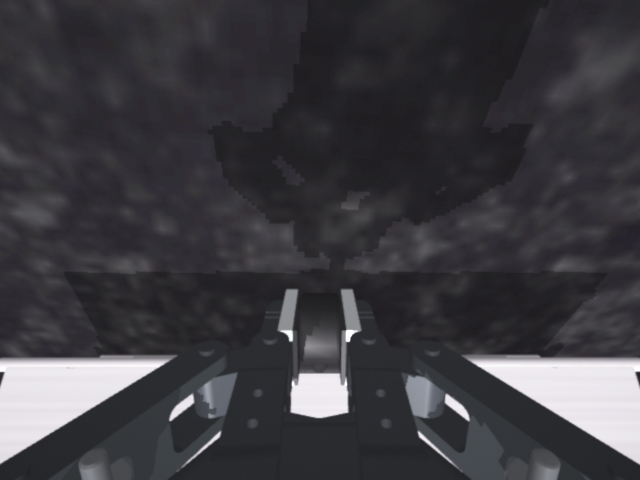

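View pics/s9.png

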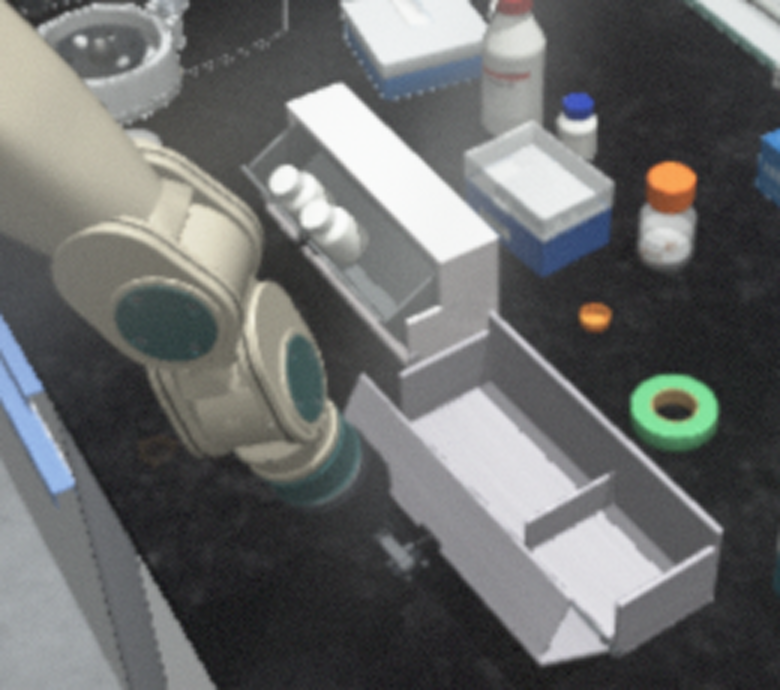

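```bash
python3 -m creep '0 0 0 0 0 0 4.5;0 0 0 0 0 0 4.5;0 0 0 0 0 0 4.5;0 0 0 0 0 0 4.5;0 0 -4 0 0 0 4.5;0 0 -9 0 0 0 4.5;0 0 -13 0 0 0 4.5;0 0 -17 0 0 0 4.5;0 0 -17 0 0 0 4.5'; python3 - <<'E'
from h import *
st()
U=np.array([.583,.176,0]);Ru=Ro.from_euler('z',2,degrees=True).as_matrix()
Rt=Ru@Ro.from_euler('y',-.55).as_matrix()@Ro.from_euler('xyz',[180,0,180],degrees=True).as_matrix()
to(U+Ru@[-.065,.035,.19],Rt)
E
```

```text
t: 10.4
tcp_pos: [0.3989, -0.1842, 0.2146]
eef_rot: [-179.4, 23.8, -175.6]
wrist_force: [0.5, -0.5, 0.1]
opening: 0.528
t 10.4 tcp [ 0.3989 -0.1842  0.2146] rpy [-179.44   23.76 -175.61] F [ 0.5 -0.5  0.1] op 0.528 q [-44.  -14.5 -40.1  47.7  17.1 -45.8]
shift cm [-12.52  38.35   7.82] rot [ 0.01  -0.135  0.038]
```

```bash
python3 -m creep '-12.5 38.4 7.8 0.01 -0.135 0.038 6.5;-12.5 38.4 7.8 0.01 -0.135 0.038 6.5;-12.5 38.4 7.8 0.01 -0.135 0.038 6.5;-12.5 38.4 7.8 0.01 -0.135 0.038 6.5;-12.5 38.4 7.8 0.01 -0.135 0.038 6.5;-12.5 38.4 7.8 0.01 -0.135 0.038 6.5;-12.5 38.4 7.8 0.01 -0.135 0.038 6.5;-12.5 38.4 7.8 0.01 -0.135 0.038 6.5;-12.5 38.4 7.8 0.01 -0.135 0.038 6.5;-12.5 38.4 7.8 0.01 -0.135 0.038 6.5'; python3 -m creep '0 0 0 0 0 0 6.5'; python3 - <<'E'
from h import *
st();d=cam('wrist');save(d,'w10');save(cam('top'),'t10',(180,170,500,320),2.5)
E
```

```text
t: 11.4
tcp_pos: [0.5163, 0.2111, 0.1892]
eef_rot: [-179.9, 31.4, -177.8]
wrist_force: [0.2, -0.6, -1.4]
opening: 0.76
t: 11.5
tcp_pos: [0.5154, 0.2103, 0.1881]
eef_rot: [-179.9, 31.3, -177.8]
wrist_force: [0.3, -1.1, -1.1]
opening: 0.759
t 11.5 tcp [0.5154 0.2103 0.1881] rpy [-179.86   31.29 -177.76] F [ 0.3 -1.1 -1.1] op 0.759 q [ 20.1  -4.2 -38.9  25.3  -9.3  15.4]
```

View pics/w10.png

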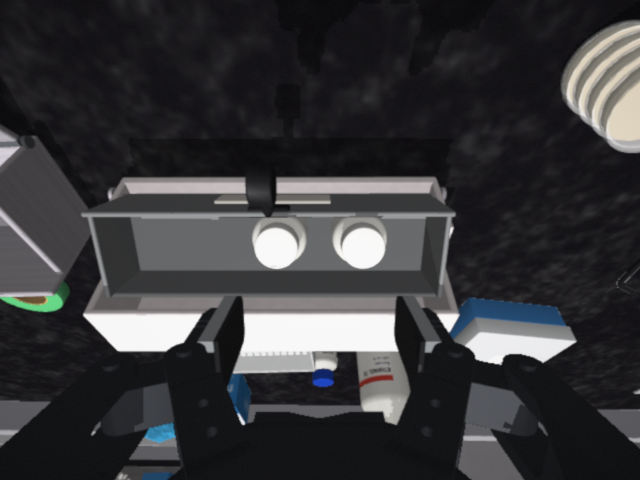

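View pics/t10.png

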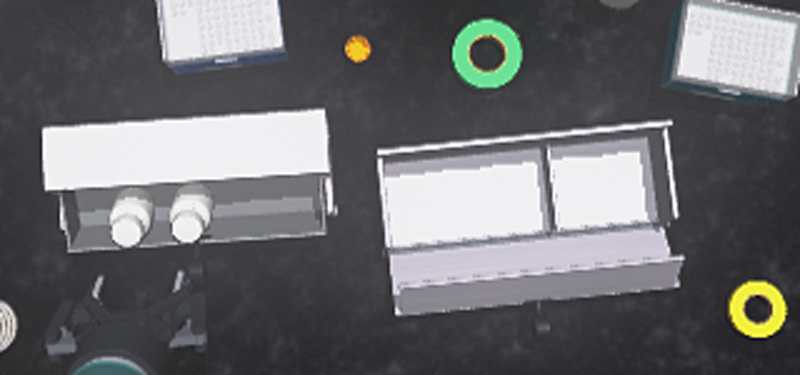

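```bash
python3 - <<'E'
from h import *
d=cam('wrist');t=cam('top');s=cam('scene')
U=np.array([.583,.176,0]);Ru=Ro.from_euler('z',2,degrees=True).as_matrix()
A=[ray(d,363,244),ray(t,180+126/2.5,170+233/2.5),ray(s,180+285/3,130+186/3)]
B=[ray(d,276,247),ray(t,180+186/2.5,170+229/2.5),ray(s,180+316/3,130+218/3)]
for r in (A,B):
    for sub in (r,r[:2]):
        X,e=tri(sub);print(X.round(4),np.round(e,4),'unit',(Ru.T@(X-U)).round(4))
# gray body circle
g=cv2.cvtColor(d['pixels'],cv2.COLOR_RGB2GRAY)
for box in [(230,205,320,280),(320,205,400,280)]:
    for thr in (190,240):
        m=(g[box[1]:box[3],box[0]:box[2]]>thr).astype(np.uint8)
        cs,_=cv2.findContours(m,0,2);c=max(cs,key=cv2.contourArea);print(thr,[round(v,1) for v in np.array(cv2.minEnclosingCircle(c)[0])+box[:2]],cv2.minEnclosingCircle(c)[1])
save(d,'w10c',(220,190,420,300),4)
E
```

```text
[0.5742 0.2423 0.0883] [0.0026 0.0024 0.0029] unit [-0.0065  0.0665  0.0883]
[0.5721 0.2423 0.0937] [0.0004 0.0004] unit [-0.0086  0.0666  0.0937]
[0.5764 0.181  0.0914] [0.0025 0.0025 0.0028] unit [-0.0064  0.0053  0.0914]
[0.5743 0.1818 0.0965] [0.0001 0.0001] unit [-0.0085  0.0061  0.0965]
190 [np.float64(278.9), np.float64(241.8)] 26.25333023071289
240 [np.float64(276.7), np.float64(248.0)] 20.560659408569336
190 [np.float64(360.2), np.float64(243.0)] 26.456287384033203
240 [np.float64(361.2), np.float64(246.5)] 23.24420166015625
```

View pics/w10c.png

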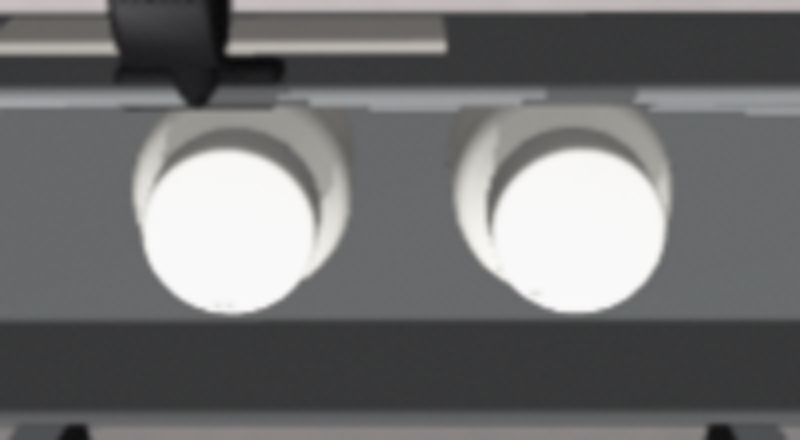

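```bash
python3 - <<'E'
from h import *
U=np.array([.583,.176,0]);Ru=Ro.from_euler('z',2,degrees=True).as_matrix()
Rt=Ru@Ro.from_euler('y',-.5).as_matrix()@Ro.from_euler('xyz',[180,0,180],degrees=True).as_matrix()
g=U+Ru@[.002,.067,.0755]; a=Rt[:,2]
to(g-.06*a,Rt);to(g,Rt)
E
```

```text
shift cm [-0.14  3.11  7.24] rot [-0.     0.048  0.001]
shift cm [ 0.15  3.11 13.23] rot [-0.     0.048  0.001]
```

```bash
python3 -m creep '-0.1 3.1 3.5 0 0.048 0 4.8;-0.1 3.1 7.2 0 0.048 0 4.8;-0.1 3.1 7.2 0 0.048 0 4.8;-0.1 3.1 7.2 0 0.048 0 4.8;-0.1 3.1 7.2 0 0.048 0 4.8' 60; python3 - <<'E'
from h import *
U=np.array([.583,.176,0]);Ru=Ro.from_euler('z',2,degrees=True).as_matrix()
Rt=Ru@Ro.from_euler('y',-.5).as_matrix()@Ro.from_euler('xyz',[180,0,180],degrees=True).as_matrix()
g=U+Ru@[.002,.067,.0755]
st();to(g,Rt);d=cam('wrist');save(d,'w11');print(proj(d,U+Ru@[-.0088,.0665,.095]))
E
```

```text
t: 12.25
tcp_pos: [0.5534, 0.2413, 0.1293]
eef_rot: [-180.0, 28.7, -178.0]
wrist_force: [0.7, -0.7, -0.7]
opening: 0.562
t 12.25 tcp [0.5534 0.2413 0.1293] rpy [-179.96   28.73 -177.98] F [ 0.7 -0.7 -0.7] op 0.562 q [ 21.6   6.1 -35.7  20.9  -9.3  17.3]
shift cm [0.01 0.07 6.12] rot [-0.001  0.001  0.   ]
[319.70233403 286.01895535]
```

View pics/w11.png

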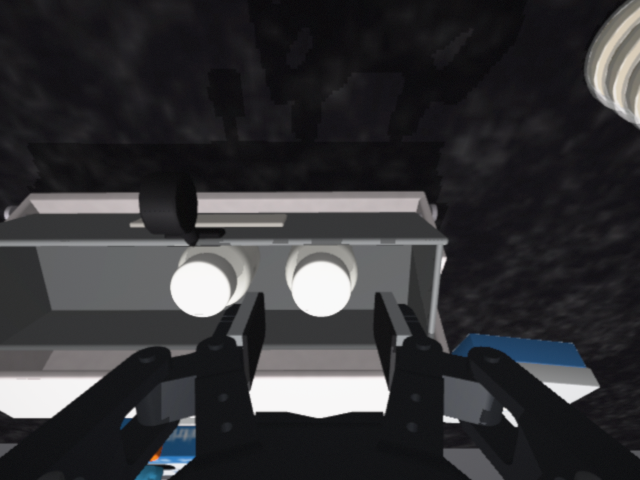

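```bash
python3 -m creep '0 0.15 3 0 0 0 4.8;0 0.15 6 0 0 0 4.8;0 0.15 6 0 0 0 4.8;0 0.15 6 0 0 0 4.8;0 0.15 6 0 0 0 2;0 0.15 6 0 0 0 2;0 0.15 6 0 0 0 2;0 0.15 6 0 0 0 2' 60; python3 - <<'E'
from h import *
st();d=cam('wrist');save(d,'w12')
E
```

```text
t: 13.1
tcp_pos: [0.5833, 0.2443, 0.0792]
eef_rot: [-180.0, 29.0, -178.0]
wrist_force: [-3.1, -1.2, 6.9]
opening: 0.454
t 13.1 tcp [0.5833 0.2443 0.0792] rpy [-180.     28.97 -178.  ] F [-3.1 -1.2  6.9] op 0.454 q [ 20.7  12.9 -35.3  14.1  -8.9  16.5]
```

View pics/w12.png

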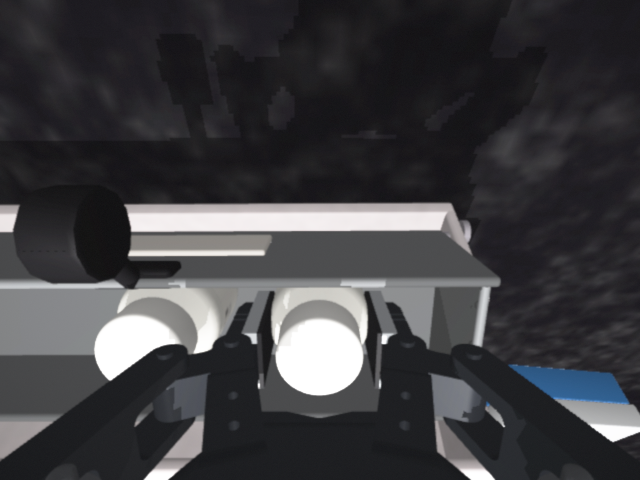

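```bash
cat >> h.py <<'E'
BO=np.array([.563,-.168,0]);Rb=Ro.from_euler('z',4.3,degrees=True).as_matrix()
U=np.array([.583,.176,0]);Ru=Ro.from_euler('z',2,degrees=True).as_matrix()
D=Ro.from_euler('xyz',[180,0,180],degrees=True).as_matrix()
Rbt=Rb@D
Rut=Ru@Ro.from_euler('y',-.5).as_matrix()@D
E
python3 -m creep '0 0 -3 0 0 0 2;0 0 -6 0 0 0 2;0 0 -10 0 0 0 2;0 0 -13 0 0 0 2;0 0 -13 0 0 0 2;0 0 -13 0 0 0 2'; python3 - <<'E'
from h import *
st();d=cam('wrist');save(d,'w13');to(BO+Rb@[.042,.092,.2],Rbt)
E
```

```text
t: 13.75
tcp_pos: [0.5205, 0.2425, 0.1938]
eef_rot: [179.9, 29.1, -178.0]
wrist_force: [0.8, 0.3, -0.2]
opening: 0.456
t 13.75 tcp [0.5205 0.2425 0.1938] rpy [ 179.93   29.07 -178.  ] F [ 0.8  0.3 -0.2] op 0.456 q [ 23.3  -1.6 -34.6  29.5 -10.1  18.8]
shift cm [ -6.23 -31.77   2.56] rot [-0.01   0.505 -0.039]
```

View pics/w13.png

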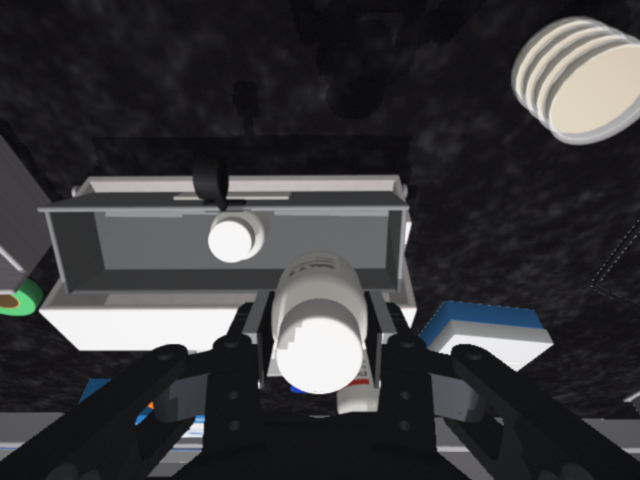

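```bash
python3 -m creep '-1 -4 0 0 0.13 -0.01 2;-3 -8 0 0 0.26 -0.02 2;-5 -12 1.5 0 0.39 -0.03 2;-6.2 -17 2.5 -0.01 0.505 -0.04 2;-6.2 -21 2.5 -0.01 0.505 -0.04 2;-6.2 -26 2.5 -0.01 0.505 -0.04 2;-6.2 -31.8 2.5 -0.01 0.505 -0.04 2;-6.2 -31.8 2.5 -0.01 0.505 -0.04 2;-6.2 -31.8 2.5 -0.01 0.505 -0.04 2;-6.2 -31.8 2.5 -0.01 0.505 -0.04 2'; python3 - <<'E'
from h import *
st();d=cam('wrist');save(d,'w14');to(BO+Rb@[.042,.092,.058],Rbt)
E
```

```text
t: 14.8
tcp_pos: [0.5969, -0.0727, 0.1989]
eef_rot: [179.9, -0.1, -175.6]
wrist_force: [-0.7, -0.4, -1.8]
opening: 0.45
t 14.8 tcp [ 0.5969 -0.0727  0.1989] rpy [ 1.7993e+02 -1.5000e-01 -1.7564e+02] F [-0.7 -0.4 -1.8] op 0.45 q [-13.1  15.3  -8.6  66.3   0.  -17.5]
shift cm [-0.12 -0.12 14.13] rot [ 0.001 -0.002  0.002]
```

View pics/w14.png

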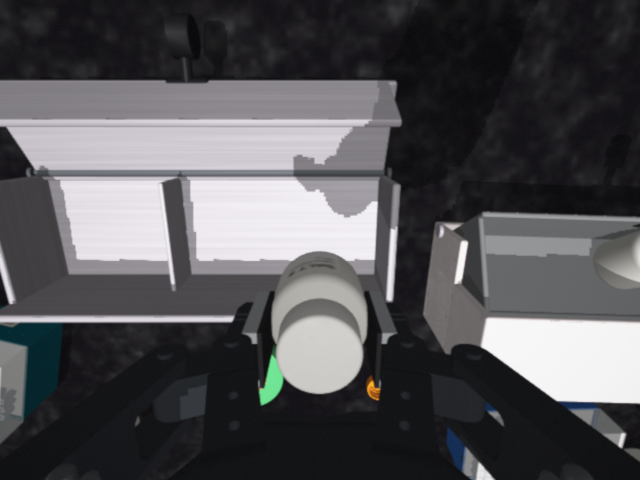

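```bash
python3 - <<'E'
from h import *
d=cam('wrist')
P=[[0,.152,.07],[.1,.152,.07],[.1,-.152,.07],[0,-.152,.07],[.002,.146,.008],[.094,-.146,.008],[.094,-.03,.056],[0,-.03,.056]]
q=proj(d,BO+np.array(P)@Rb.T)
for a,b in zip(P,q):print(a,b.round())
im=d['pixels'][:,:,::-1].copy()
for b in q: cv2.circle(im,tuple(int(v) for v in b),4,(0,0,255),1)
cv2.imwrite('pics/w14p.png',im)
E
```

```text
[0, 0.152, 0.07] [402. 182.]
[0.1, 0.152, 0.07] [393. 308.]
[0.1, -0.152, 0.07] [ 11. 307.]
[0, -0.152, 0.07] [-25. 181.]
[0.002, 0.146, 0.008] [379. 175.]
[0.094, -0.146, 0.008] [ 69. 272.]
[0.094, -0.03, 0.056] [170. 293.]
[0, -0.03, 0.056] [155. 179.]
```

View pics/w14p.png

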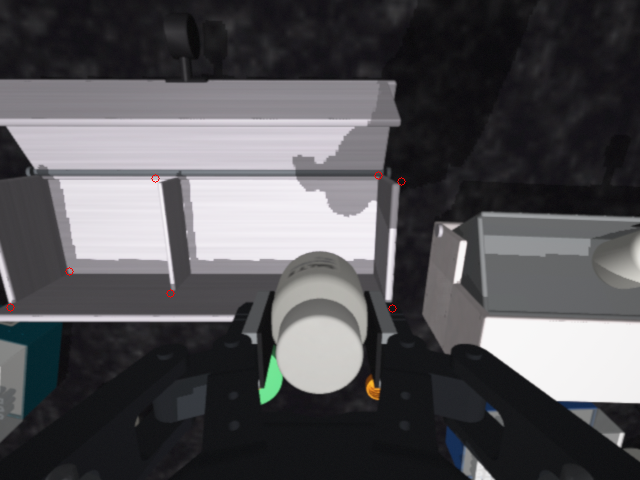

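```bash
python3 -m creep '0 -0.1 4 0 0 0 2;0 -0.1 8 0 0 0 2;0 -0.1 11.5 0 0 0 2;0 -0.1 13.5 0 0 0 2;0 -0.1 14.1 0 0 0 2;0 -0.1 14.1 0 0 0 2;0 -0.1 14.1 0 0 0 2;0 -0.1 14.1 0 0 0 2'; python3 - <<'E'
from h import *
st();d=cam('wrist');save(d,'w15');save(cam('scene'),'s15',(180,130,440,360),3)
E
```

```text
t: 15.7
tcp_pos: [0.5984, -0.0729, 0.0604]
eef_rot: [-180.0, 0.1, -175.5]
wrist_force: [-0.3, -0.4, -0.5]
opening: 0.457
t 15.7 tcp [ 0.5984 -0.0729  0.0604] rpy [-1.7996e+02  1.0000e-01 -1.7551e+02] F [-0.3 -0.4 -0.5] op 0.457 q [-13.1  22.7 -16.8  50.4  -0.  -17.6]
```

View pics/w15.png

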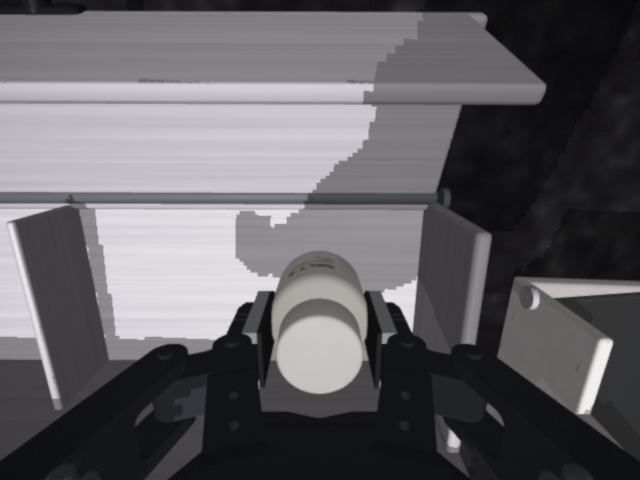

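View pics/s15.png

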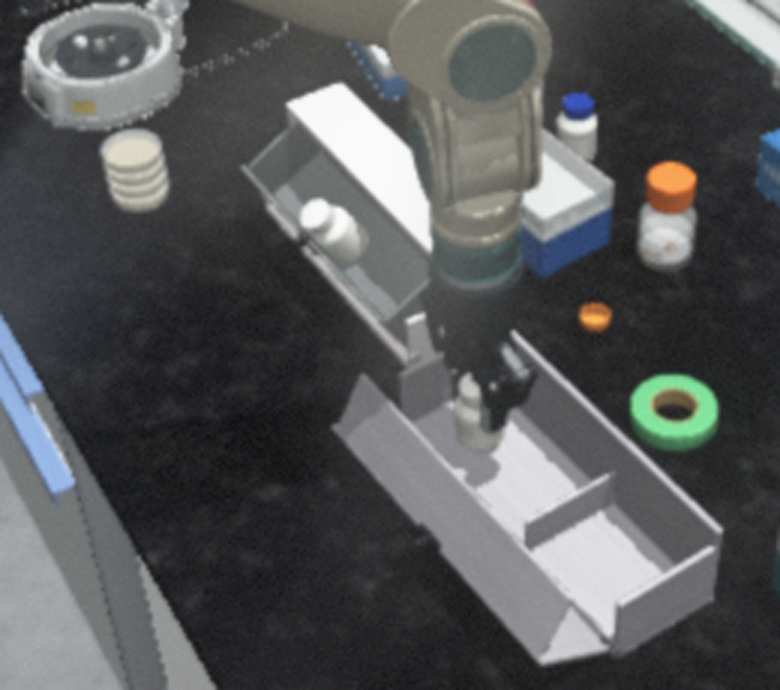

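```bash
python3 -m creep '0 0 0.2 0 0 0 2;0 0 0.4 0 0 0 2;0 0 0.4 0 0 0 2;0 0 0.4 0 0 0 2'; 
```

```text
t: 16.2
tcp_pos: [0.5989, -0.0733, 0.0567]
eef_rot: [-180.0, 0.2, -175.5]
wrist_force: [1.9, -0.1, 2.5]
opening: 0.449
```

```bash
python3 -m creep '0 0 0.2 0 0 0 2;0 0 0.2 0 0 0 2;0 0 0.2 0 0 0 2'; 
```

```text
t: 16.5
tcp_pos: [0.5999, -0.0732, 0.0563]
eef_rot: [-180.0, 0.3, -175.5]
wrist_force: [-1.0, 1.3, 9.1]
opening: 0.457
```

```bash
python3 -m creep '0 0 0 0 0 0 4.8;0 0 0 0 0 0 4.8;0 0 0 0 0 0 4.8;0 0 0 0 0 0 4.8;0 0 -3 0 0 0 4.8;0 0 -7 0 0 0 4.8;0 0 -12 0 0 0 4.8;0 0 -15 0 0 0 4.8;0 0 -15 0 0 0 4.8'; python3 - <<'E'
from h import *
st();d=cam('wrist');save(d,'w16');save(cam('scene'),'s16',(180,130,440,360),3)
g=U+Ru@[.002,.006,.0755];a=Rut[:,2]
to(g-.11*a,Rut)
E
```

```text
t: 17.4
tcp_pos: [0.6029, -0.074, 0.2123]
eef_rot: [-179.8, 0.9, -175.5]
wrist_force: [0.3, 0.1, 0.1]
opening: 0.563
t 17.4 tcp [ 0.6029 -0.074   0.2123] rpy [-179.76    0.87 -175.53] F [0.3 0.1 0.1] op 0.563 q [-13.1  14.7  -7.6  66.7   0.  -17.6]
shift cm [ 4.77 25.8   3.42] rot [ 0.01  -0.494  0.042]
```

View pics/w16.png

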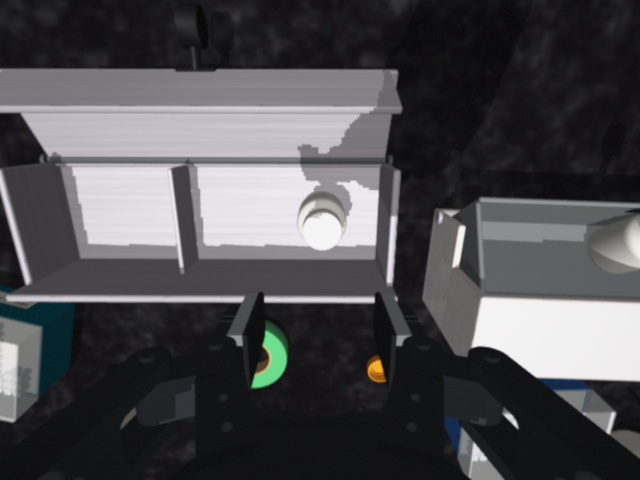

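View pics/s16.png

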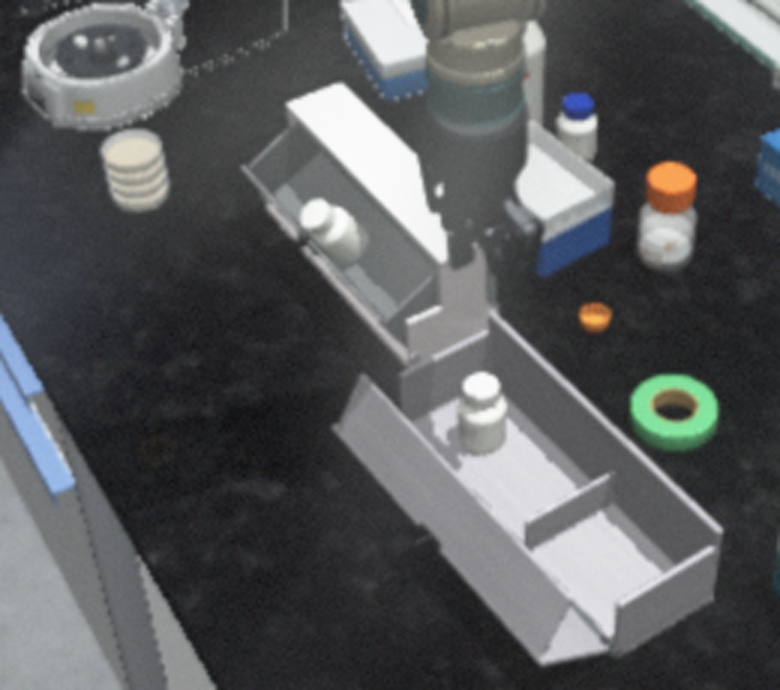

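```bash
python3 -m creep '2 4 0 0 -0.12 0.01 5.5;4 8 0 0 -0.25 0.02 5.5;4.8 13 1 0 -0.37 0.03 5.5;4.8 17 2 0.01 -0.49 0.04 5.5;4.8 21 3 0.01 -0.49 0.04 5.5;4.8 25.8 3.4 0.01 -0.49 0.04 5.5;4.8 25.8 3.4 0.01 -0.49 0.04 5.5;4.8 25.8 3.4 0.01 -0.49 0.04 5.5;4.8 25.8 3.4 0.01 -0.49 0.04 5.5'; python3 - <<'E'
from h import *
st();d=cam('wrist');save(d,'w17')
g=U+Ru@[.002,.006,.0755]
to(g,Rut);print(proj(d,U+Ru@[-.0088,.006,.095]))
E
```

```text
t: 18.4
tcp_pos: [0.5311, 0.1793, 0.1708]
eef_rot: [-179.9, 28.3, -177.9]
wrist_force: [-0.7, -0.2, 0.3]
opening: 0.64
t 18.4 tcp [0.5311 0.1793 0.1708] rpy [-179.87   28.29 -177.86] F [-0.7 -0.2  0.3] op 0.64 q [ 15.1  -1.9 -38.   26.3  -6.2  11.4]
shift cm [-0.15  0.15 10.96] rot [-0.001 -0.005  0.001]
[320.77356562 257.90881397]
```

View pics/w17.png

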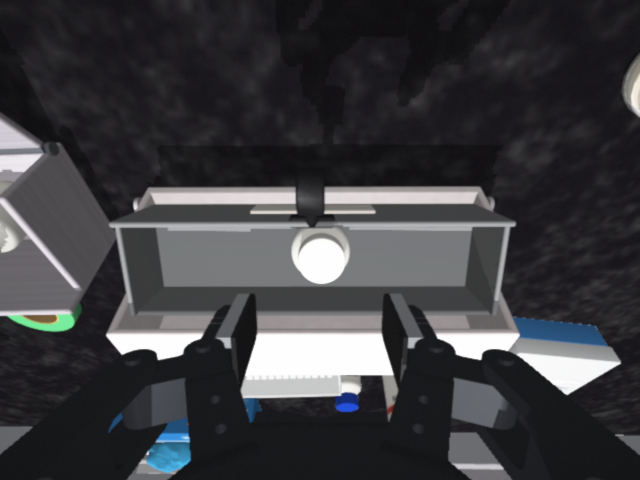

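```bash
python3 -m creep '-0.1 0.15 5 0 0 0 5.5;-0.1 0.15 9 0 0 0 5.5;-0.1 0.15 11.2 0 0 0 5.5;-0.1 0.15 11.2 0 0 0 5.5;-0.1 0.15 11.2 0 0 0 5.5;-0.1 0.15 11.2 0 0 0 2;-0.1 0.15 11.2 0 0 0 2;-0.1 0.15 11.2 0 0 0 2;-0.1 0.15 11.2 0 0 0 2;-0.1 0.15 11.2 0 0 0 2' 60; python3 -m creep '0 0 -3 0 0 0 2;0 0 -6 0 0 0 2;0 0 -10 0 0 0 2;0 0 -13 0 0 0 2;0 0 -13 0 0 0 2;0 0 -13 0 0 0 2';python3 - <<'E'
from h import *
st();d=cam('wrist');save(d,'w18');to(BO+Rb@[.042,.018,.2],Rbt)
E
```

```text
t: 19.45
tcp_pos: [0.5866, 0.1818, 0.0751]
eef_rot: [-179.8, 28.5, -177.9]
wrist_force: [-2.7, -2.6, 7.6]
opening: 0.461
t: 20.05
tcp_pos: [0.5246, 0.1806, 0.1902]
eef_rot: [-179.9, 28.6, -177.9]
wrist_force: [-0.4, 0.2, -0.9]
opening: 0.458
t 20.05 tcp [0.5246 0.1806 0.1902] rpy [-179.89   28.64 -177.92] F [-0.4  0.2 -0.9] op 0.458 q [ 15.5  -4.  -37.3  28.7  -6.5  11.8]
shift cm [ -6.48 -32.97   2.32] rot [-0.012  0.497 -0.039]
```

View pics/w18.png

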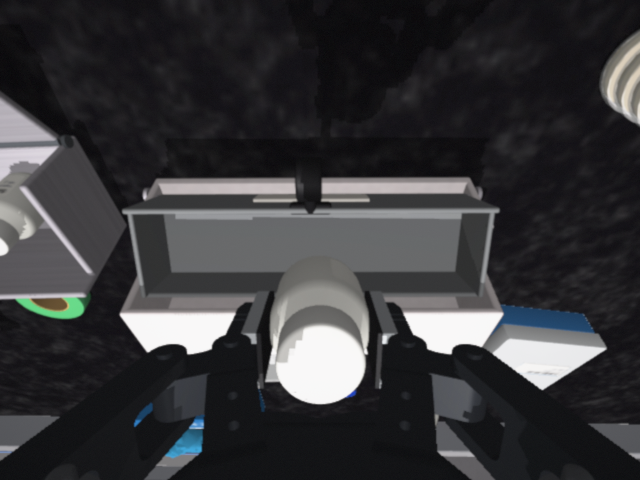

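```bash
python3 -m creep '-1 -4 0 0 0.13 -0.01 2;-3 -8 0 0 0.26 -0.02 2;-5 -12 1.5 0 0.39 -0.03 2;-6.5 -17 2.3 -0.01 0.497 -0.04 2;-6.5 -21 2.3 -0.01 0.497 -0.04 2;-6.5 -26 2.3 -0.01 0.497 -0.04 2;-6.5 -30 2.3 -0.01 0.497 -0.04 2;-6.5 -33 2.3 -0.01 0.497 -0.04 2;-6.5 -33 2.3 -0.01 0.497 -0.04 2;-6.5 -33 2.3 -0.01 0.497 -0.04 2'; python3 - <<'E'
from h import *
st();d=cam('wrist');save(d,'w19');to(BO+Rb@[.042,.02,.0525],Rbt)
E
```

```text
t: 21.1
tcp_pos: [0.603, -0.1477, 0.1978]
eef_rot: [-180.0, -0.2, -175.8]
wrist_force: [0.0, 1.7, 0.1]
opening: 0.459
t 21.1 tcp [ 0.603  -0.1477  0.1978] rpy [-1.7998e+02 -1.7000e-01 -1.7576e+02] F [0.  1.7 0.1] op 0.459 q [-19.7  17.3  -6.1  66.8  -0.1 -23.9]
shift cm [-0.1   0.2  14.58] rot [-0.001 -0.003  0.   ]
```

View pics/w19.png

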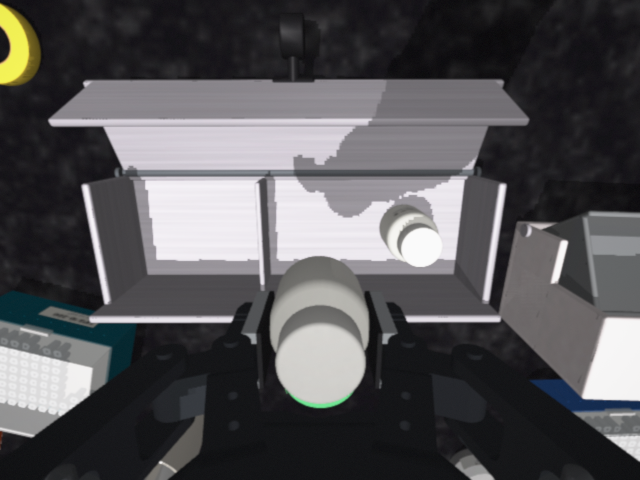

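```bash
python3 -m creep '-0.1 0.4 4 0 0 0 2;-0.1 0.4 8 0 0 0 2;-0.1 0.4 11.5 0 0 0 2;-0.1 0.4 13.8 0 0 0 2;-0.1 0.4 14.4 0 0 0 2;-0.1 0.4 14.6 0 0 0 2;-0.1 0.4 14.6 0 0 0 2;-0.1 0.4 14.6 0 0 0 2'; python3 -m creep '0 0 0.2 0 0 0 2;0 0 0.3 0 0 0 2;0 0 0.3 0 0 0 2;0 0 0.3 0 0 0 2'
```

```text
t: 21.95
tcp_pos: [0.6035, -0.1416, 0.0527]
eef_rot: [-180.0, -0.1, -175.6]
wrist_force: [-0.7, 0.4, -0.5]
opening: 0.455
t: 22.35
tcp_pos: [0.6045, -0.1416, 0.0521]
eef_rot: [-179.9, -0.0, -175.5]
wrist_force: [-3.2, 1.1, 11.0]
opening: 0.46
```

Contact. Release and look.

```bash
python3 -m creep '0 0 0 0 0 0 4.8;0 0 0 0 0 0 4.8;0 0 0 0 0 0 4.8;0 0 0 0 0 0 4.8;0 0 -3 0 0 0 4.8;0 0 -7 0 0 0 4.8;0 0 -12 0 0 0 4.8;0 0 -17 0 0 0 4.8;0 0 -20 0 0 0 4.8;0 0 -20 0 0 0 4.8'; python3 - <<'E'
from h import *
st();d=cam('wrist');save(d,'w20');t=cam('top');save(t,'t20')
to([.42,.38,.28],Rut)
to([.42,.38,.28],D)
E
```

```text
t: 23.35
tcp_pos: [0.608, -0.1424, 0.2585]
eef_rot: [-179.7, 0.6, -175.5]
wrist_force: [0.8, 0.6, 0.0]
opening: 0.562
t 23.35 tcp [ 0.608  -0.1424  0.2585] rpy [-179.65    0.57 -175.54] F [0.8 0.6 0. ] op 0.562 q [-19.1  15.1  -1.5  72.8  -0.1 -23.5]
shift cm [14.39 53.41 -2.87] rot [ 0.009 -0.499  0.042]
shift cm [14.39 53.41 -2.87] rot [-0.002  0.001  0.078]
```

View pics/w20.png

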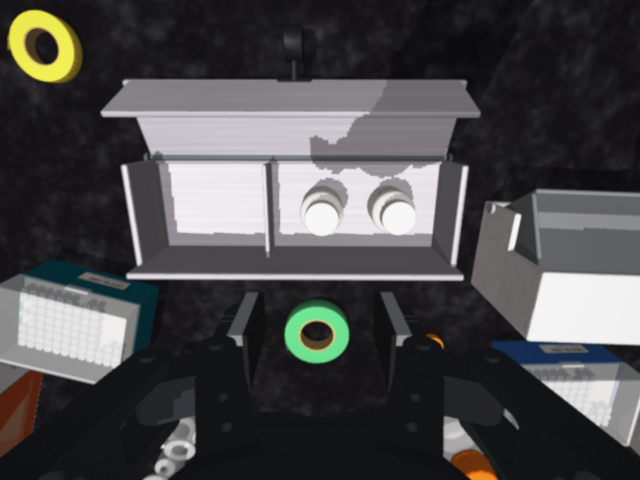

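View pics/t20.png

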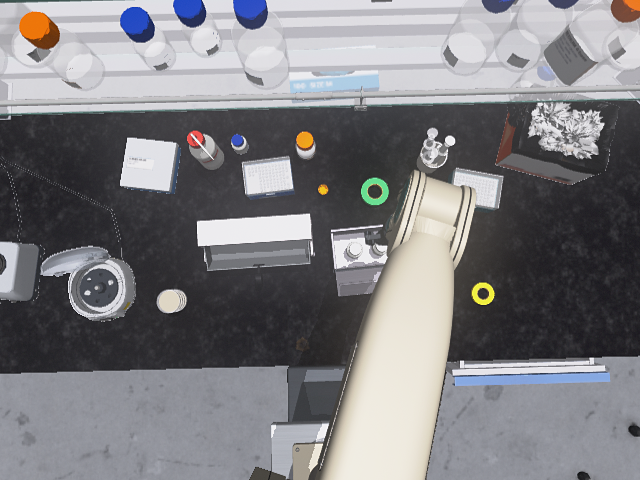

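```bash
python3 -m creep '14 53 0 0 0 0.078 8.4;14 53 0 0 0 0.078 8.4;14 53 0 0 0 0.078 8.4;14 53 0 0 0 0.078 8.4;14 53 0 0 0 0.078 8.4;14 53 0 0 0 0.078 8.4;14 53 0 0 0 0.078 8.4;14 53 0 0 0 0.078 8.4;14 53 0 0 0 0.078 8.4;14 53 0 0 0 0.078 8.4'; python3 -m creep '4 5 0 0 0 0 8.4;4 5 0 0 0 0 8.4;4 5 0 0 0 0 8.4'; python3 - <<'E'
from h import *
st();d=cam('wrist');save(d,'w21')
E
```

```text
t: 24.45
tcp_pos: [0.4376, 0.3318, 0.2486]
eef_rot: [-179.7, -0.2, 180.0]
wrist_force: [0.1, -0.1, -0.1]
opening: 0.983
t: 24.75
tcp_pos: [0.3948, 0.3824, 0.2457]
eef_rot: [-179.6, -0.4, -179.8]
wrist_force: [0.7, -0.3, 0.0]
opening: 0.984
t 24.75 tcp [0.3948 0.3824 0.2457] rpy [-179.56   -0.41 -179.79] F [ 0.7 -0.3  0. ] op 0.984 q [ 37.4   8.8 -10.9  70.9  -0.1  37.2]
```

View pics/w21.png

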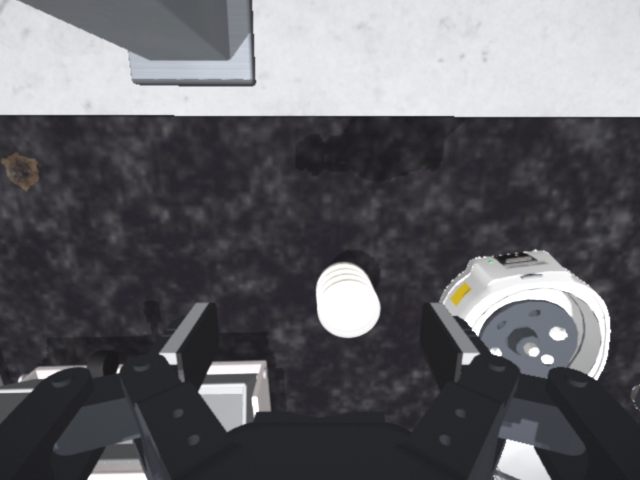

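```bash
python3 - <<'E'
from h import *
d=cam('wrist')
p=plane(d,348,306,.062);print(p,'centrifuge',plane(d,443,300,.08),plane(d,455,290,.0),plane(d,267,362,.02))
to([p[0],p[1],.048],Ro.from_euler('xyz',[180,0,180],degrees=True).as_matrix())
t=cam('top');print(plane(t,171.5,299,.062))
E
```

```text
[0.48045666 0.4082016  0.062     ] centrifuge [0.46486741 0.49221798 0.08      ] [0.49102029 0.5349124  0.        ] [0.57374935 0.31994967 0.02      ]
shift cm [-8.44  2.87 19.82] rot [-0.007 -0.005  0.   ]
[0.48626631 0.40052294 0.062     ]
```

```bash
python3 -m creep '-8.4 2.6 10.6 -0.007 -0.005 0 8.4;-8.4 2.6 10.6 -0.007 -0.005 0 8.4;-8.4 2.6 10.6 -0.007 -0.005 0 8.4;-8.4 2.6 10.6 -0.007 -0.005 0 8.4;-8.4 2.6 10.6 -0.007 -0.005 0 8.4;-8.4 2.6 10.6 -0.007 -0.005 0 8.4'; python3 - <<'E'
from h import *
st();d=cam('wrist');save(d,'w22')
E
```

```text
t: 25.5
tcp_pos: [0.4818, 0.4052, 0.1421]
eef_rot: [179.9, 0.1, 179.9]
wrist_force: [0.0, 0.4, 0.6]
opening: 0.983
t 25.5 tcp [0.4818 0.4052 0.1421] rpy [1.7992e+02 1.0000e-01 1.7986e+02] F [0.  0.4 0.6] op 0.983 q [34.2 20.4 -8.9 60.6  0.  34.3]
```

View pics/w22.png

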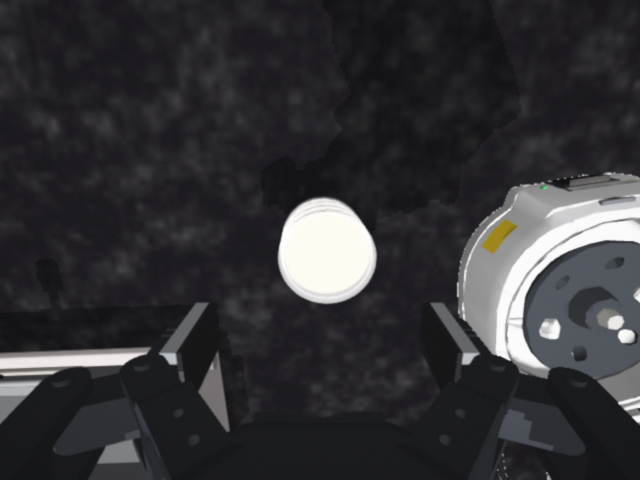

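```bash
python3 - <<'E'
from h import *
d=cam('wrist')
g=cv2.cvtColor(d['pixels'],cv2.COLOR_RGB2GRAY)
m=(g[180:320,250:400]>160).astype(np.uint8);cs,_=cv2.findContours(m,0,2);c=max(cs,key=cv2.contourArea);print(cv2.minAreaRect(c))
p=plane(d,327.5,255,.062);print(p,'centri',plane(d,462,270,.08))
to([p[0],p[1],.048],Ro.from_euler('xyz',[180,0,180],degrees=True).as_matrix())
E
```

```text
((73.5, 72.0), (102.53047180175781, 96.87362670898438), 45.0)
[0.47991868 0.41095657 0.062     ] centri [0.48284399 0.48689625 0.08      ]
shift cm [0.21 0.48 9.48] rot [ 0.002  0.003 -0.001]
```

```bash
python3 -m creep '0.2 0.45 4.5 0 0 0 8.4;0.2 0.45 9.3 0 0 0 8.4;0.2 0.45 9.3 0 0 0 8.4;0.2 0.45 9.3 0 0 0 8.4;0.2 0.45 9.3 0 0 0 4;0.2 0.45 9.3 0 0 0 4;0.2 0.45 9.3 0 0 0 4;0.2 0.45 9.3 0 0 0 4;0.2 0.45 9.3 0 0 0 4' 60; python3 - <<'E'
from h import *
st();d=cam('wrist');save(d,'w23')
E
```

```text
t: 26.5
tcp_pos: [0.4826, 0.4124, 0.0538]
eef_rot: [179.7, 0.5, 179.9]
wrist_force: [-0.7, 0.4, 7.1]
opening: 0.686
t 26.5 tcp [0.4826 0.4124 0.0538] rpy [179.65   0.5  179.92] F [-0.7  0.4  7.1] op 0.686 q [ 34.7  25.6 -13.3  50.6  -0.   34.8]
```

View pics/w23.png

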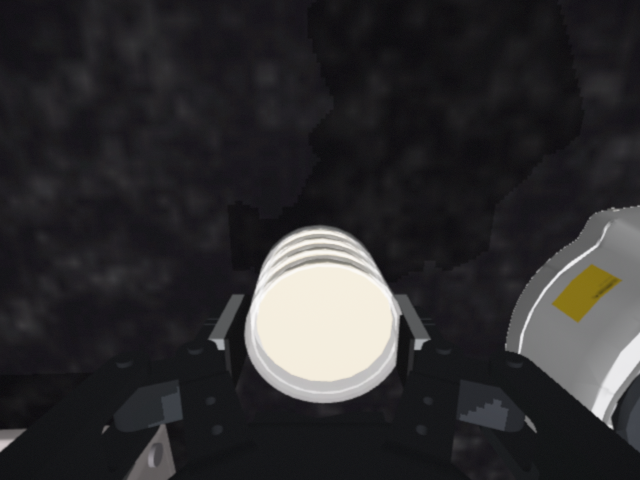

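```bash
python3 -m creep '0 0 -5 0 0 0 4;0 0 -10 0 0 0 4;0 0 -15 0 0 0 4;0 0 -16 0 0 0 4;0 0 -16 0 0 0 4;0 0 -16 0 0 0 4'; python3 - <<'E'
from h import *
st();d=cam('wrist');save(d,'w24');to(BO+Rb@[.042,-.088,.21],Rbt)
E
```

```text
t: 27.15
tcp_pos: [0.4808, 0.4112, 0.2133]
eef_rot: [179.7, 0.5, 179.9]
wrist_force: [0.3, 0.2, -1.6]
opening: 0.689
t 27.15 tcp [0.4808 0.4112 0.2133] rpy [179.67   0.48 179.92] F [ 0.3  0.2 -1.6] op 0.689 q [34.7 17.4 -4.  68.   0.  34.8]
shift cm [-1.324e+01 -6.631e+01 -2.000e-02] rot [ 0.004  0.006 -0.076]
```

View pics/w24.png

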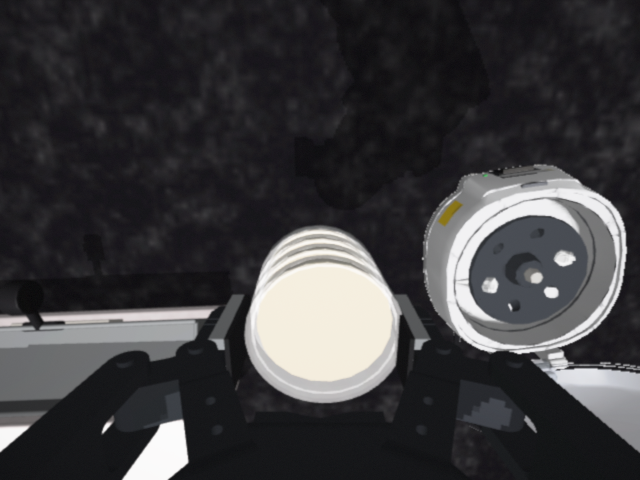

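```bash
python3 -m creep '-1 -5 0 0 0 -0.01 4;-2 -10 0 0 0 -0.02 4;-3 -14 0 0 0 -0.02 4;-4 -18 0 0 0 -0.03 4;-4.8 -23 0 0 0 -0.03 4;-5.6 -27 0 0 0 -0.03 4;-6.4 -31 0 0 0 -0.03 4;-7.2 -35 0 0 0 -0.04 4;-8 -39 0 0 0 -0.04 4;-8.8 -43 0 0 0 -0.04 4'; python3 - <<'E'
from h import *
st();to(BO+Rb@[.042,-.088,.21],Rbt)
E
```

```text
t: 28.2
tcp_pos: [0.5655, -0.0209, 0.2074]
eef_rot: [179.7, 0.0, -177.8]
wrist_force: [0.7, -0.1, -0.3]
opening: 0.688
t 28.2 tcp [ 0.5655 -0.0209  0.2074] rpy [ 1.7971e+02  4.0000e-02 -1.7780e+02] F [ 0.7 -0.1 -0.3] op 0.688 q [ -8.8  11.4 -12.5  66.1   0.3 -11. ]
shift cm [ -3.7  -23.33  -0.38] rot [ 0.005  0.001 -0.037]
```

```bash
python3 -m creep '-0.8 -4 -0.4 0 0 -0.01 4;-1.5 -8 -0.4 0 0 -0.02 4;-2.2 -12 -0.4 0 0 -0.03 4;-3 -17 -0.4 0 0 -0.037 4;-3.7 -21 -0.4 0 0 -0.037 4;-3.7 -23.3 -0.4 0 0 -0.037 4;-3.7 -23.3 -0.4 0 0 -0.037 4;-3.7 -23.3 -0.4 0 0 -0.037 4'; python3 - <<'E'
from h import *
st();d=cam('wrist');save(d,'w25');to(BO+Rb@[.042,-.088,.062],Rbt)
P=[[.094,-.03,.056],[0,-.03,.056],[0,-.152,.07],[.1,-.152,.07]]
print(proj(d,BO+np.array(P)@Rb.T).round())
E
```

```text
t: 29.0
tcp_pos: [0.6099, -0.2518, 0.2072]
eef_rot: [179.5, -0.2, -175.7]
wrist_force: [-0.8, -0.3, -1.3]
opening: 0.694
t 29.0 tcp [ 0.6099 -0.2518  0.2072] rpy [ 179.51   -0.2  -175.74] F [-0.8 -0.3 -1.3] op 0.694 q [-28.2  20.9   0.2  69.7   0.3 -32.4]
shift cm [-0.17 -0.27 14.58] rot [ 0.008 -0.003  0.   ]
[[385. 290.]
 [391. 179.]
 [229. 181.]
 [238. 305.]]
```

View pics/w25.png

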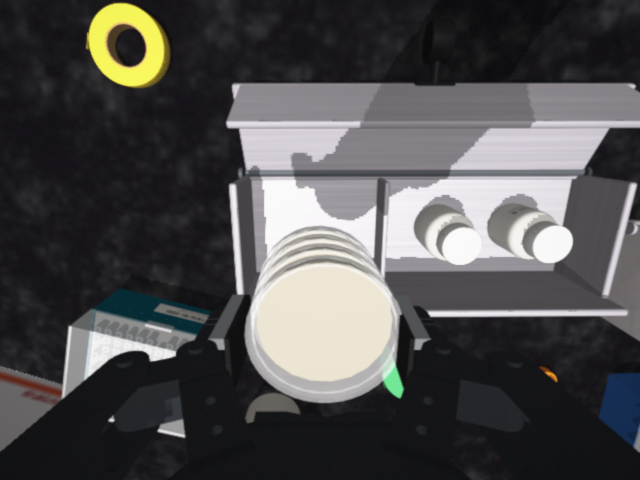

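```bash
python3 - <<'E'
from h import *
d=cam('wrist');save(d,'w25c',(220,160,420,300),4)
P=[[.002,-.146,.008],[.094,-.146,.008],[.002,-.032,.008],[.002,.146,.008],[0,.152,.07],[0,-.03,.056],[0,-.152,.07]]
for p,q in zip(P,proj(d,BO+np.array(P)@Rb.T)):print(p,q.round(),((q-[220,160])*4).round())
E
```

```text
[0.002, -0.146, 0.008] [252. 174.] [127.  58.]
[0.094, -0.146, 0.008] [257. 269.] [147. 438.]
[0.002, -0.032, 0.008] [377. 174.] [629.  58.]
[0.002, 0.146, 0.008] [572. 174.] [1408.   58.]
[0, 0.152, 0.07] [639. 181.] [1674.   82.]
[0, -0.03, 0.056] [390. 178.] [681.  73.]
[0, -0.152, 0.07] [229. 181.] [35. 82.]
```

View pics/w25c.png

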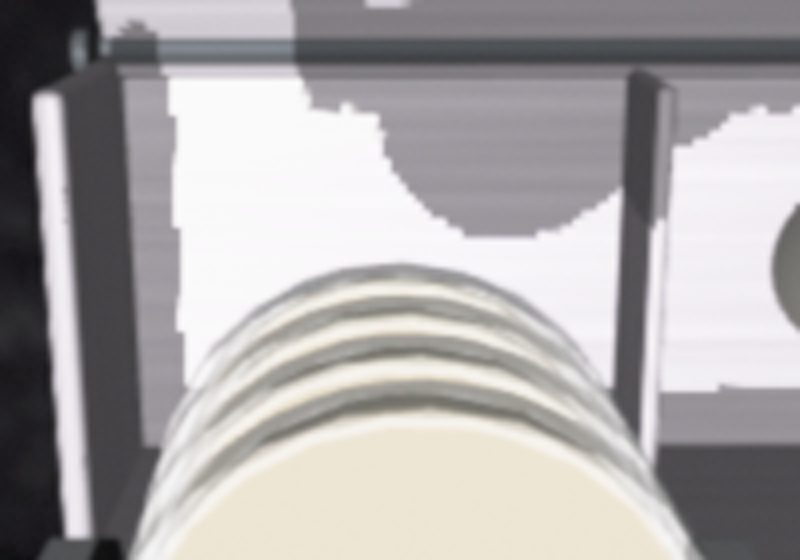

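```bash
python3 -m creep '-0.1 -0.3 3 0.008 0 0 4;-0.1 -0.3 6 0.008 0 0 4;-0.1 -0.3 9 0.008 0 0 4;-0.1 -0.3 12 0.008 0 0 4;-0.1 -0.3 13.6 0.008 0 0 4;-0.1 -0.3 14 0.008 0 0 4;-0.1 -0.3 14 0.008 0 0 4'; python3 - <<'E'
from h import *
st();d=cam('wrist');save(d,'w26');to(BO+Rb@[.042,-.089,.062],Rbt)
E
```

```text
t: 29.8
tcp_pos: [0.6113, -0.252, 0.0683]
eef_rot: [-180.0, -0.1, -175.6]
wrist_force: [0.3, -0.6, -0.6]
opening: 0.692
t 29.8 tcp [ 0.6113 -0.252   0.0683] rpy [-1.7999e+02 -1.5000e-01 -1.7558e+02] F [ 0.3 -0.6 -0.6] op 0.692 q [-28.   27.4  -8.3  54.5  -0.1 -32.4]
shift cm [ 0.06 -0.09  0.75] rot [-0.001 -0.001  0.002]
```

View pics/w26.png

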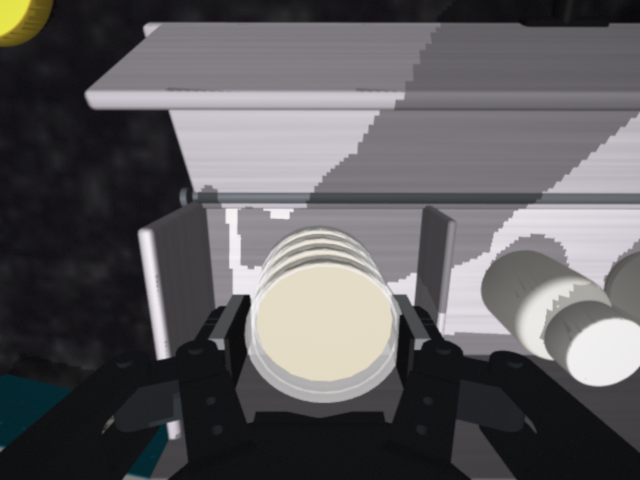

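```bash
python3 -m creep '0.1 -0.25 0.3 0 0 0 4;0.1 -0.25 0.6 0 0 0 4;0.1 -0.25 0.7 0 0 0 4;0.1 -0.25 0.7 0 0 0 4'; python3 -m creep '0 0 0.2 0 0 0 4;0 0 0.3 0 0 0 4;0 0 0.3 0 0 0 4'
```

```text
t: 30.25
tcp_pos: [0.6113, -0.2553, 0.0627]
eef_rot: [-179.9, -0.0, -175.6]
wrist_force: [-0.3, 0.3, -1.3]
opening: 0.689
t: 30.55
tcp_pos: [0.6115, -0.2556, 0.0619]
eef_rot: [-179.9, 0.0, -175.6]
wrist_force: [-3.9, 1.3, 9.4]
opening: 0.688
```

```bash
python3 -m creep '0 0 0 0 0 0 6.8;0 0 0 0 0 0 6.8;0 0 0 0 0 0 6.8;0 0 0 0 0 0 6.8;0 0 -3 0 0 0 6.8;0 0 -7 0 0 0 6.8;0 0 -12 0 0 0 6.8;0 0 -17 0 0 0 6.8;0 0 -20 0 0 0 6.8;0 0 -20 0 0 0 6.8'; python3 - <<'E'
from h import *
st();d=cam('wrist');save(d,'w27');save(cam('scene'),'s27',(180,130,440,360),3)
E
```

```text
t: 31.55
tcp_pos: [0.6145, -0.2568, 0.2688]
eef_rot: [-179.5, 0.6, -175.6]
wrist_force: [0.1, -0.2, 0.8]
opening: 0.796
t 31.55 tcp [ 0.6145 -0.2568  0.2688] rpy [-179.54    0.57 -175.59] F [ 0.1 -0.2  0.8] op 0.796 q [-28.2  19.1   5.1  75.3  -0.1 -32.6]
```

View pics/w27.png

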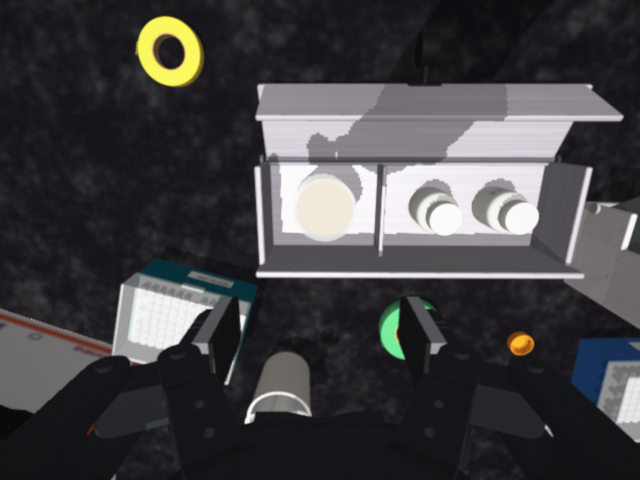

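View pics/s27.png

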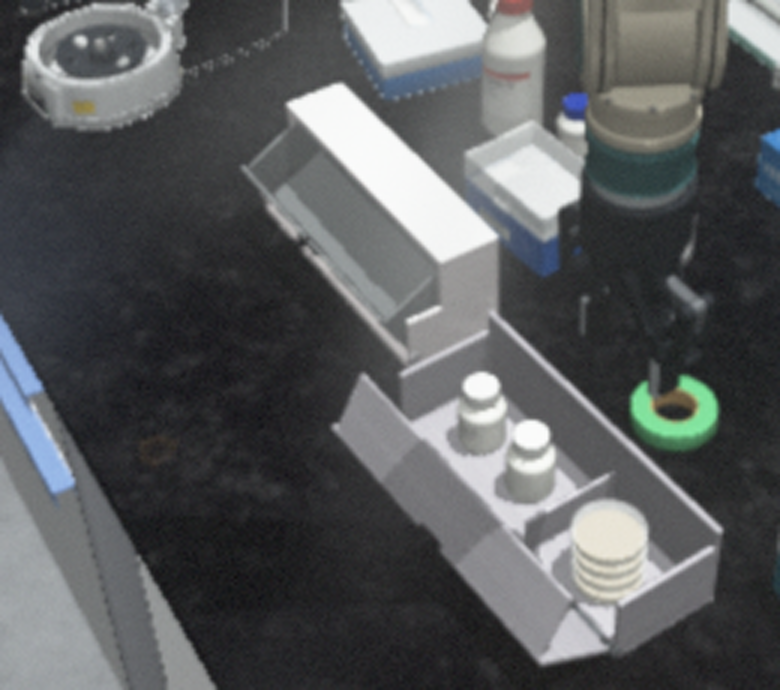

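```bash
python3 - <<'E'
from h import *
Rt=Ro.from_euler('xyz',[180,23.3,-175.8],degrees=True).as_matrix()
a=Rt[:,2];g=np.array([.464,-.1766,.0521])
to(g-.15*a,Rt)
E
```

```text
shift cm [20.08  9.03  7.21] rot [-0.002 -0.405  0.004]
```

```bash
python3 -m creep '4 2 0 0 -0.13 0 4.5;8 4 1 0 -0.27 0 4.5;12 6 3 0 -0.4 0 4.5;16 8 5 0 -0.405 0 4.5;20 9 7 0 -0.405 0 4.5;20.1 9 7.2 0 -0.405 0 4.5;20.1 9 7.2 0 -0.405 0 4.5;20.1 9 7.2 0 -0.405 0 4.5'; python3 - <<'E'
from h import *
Rt=Ro.from_euler('xyz',[180,23.3,-175.8],degrees=True).as_matrix()
st();d=cam('wrist');save(d,'w28')
to([.464,-.1766,.0521],Rt);th=1.1
c=BO+Rb@np.array([-.003-.014*np.cos(th)-.1*np.sin(th),0,.014+.1*np.cos(th)-.014*np.sin(th)]);print(c,proj(d,c))
E
```

```text
t: 32.45
tcp_pos: [0.4053, -0.1818, 0.19]
eef_rot: [-179.8, 23.3, -175.5]
wrist_force: [0.3, -1.0, 0.0]
opening: 0.528
t 32.45 tcp [ 0.4053 -0.1818  0.19  ] rpy [-179.81   23.32 -175.52] F [ 0.3 -1.   0. ] op 0.528 q [-43.  -12.2 -41.6  44.3  16.8 -45. ]
shift cm [ 0.14  0.16 15.04] rot [-0.002  0.001  0.005]
[ 0.4648061  -0.17538324  0.04688271] [321.88345257 225.71279915]
```

View pics/w28.png

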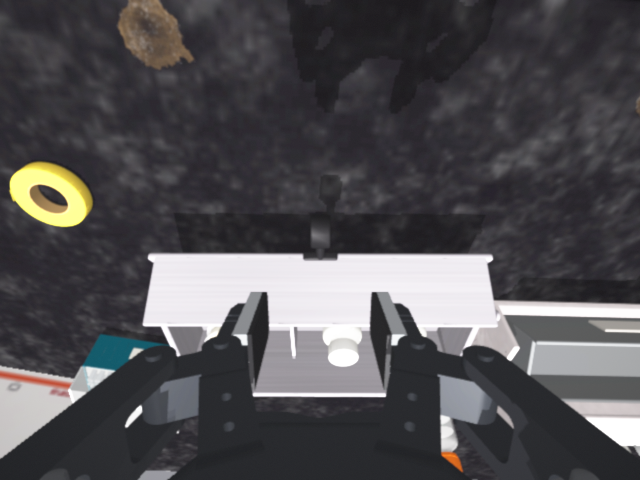

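```bash
python3 -m creep '0.1 0.1 5 0 0 0 4.5;0.1 0.1 10 0 0 0 4.5;0.1 0.1 14 0 0 0 4.5;0.1 0.1 14.8 0 0 0 4.5;0.1 0.1 14.8 0 0 0 4.5;0.1 0.1 14.8 0 0 0 0.5;0.1 0.1 14.8 0 0 0 0.5;0.1 0.1 14.8 0 0 0 0.5;0.1 0.1 14.8 0 0 0 0.5' 40; python3 - <<'E'
from h import *
st();d=cam('wrist');save(d,'w29')
r=R()
# displacement of disc from th=1.1, in tool axes
def disc(t):return Rb@np.array([-.014*np.cos(t)-.1*np.sin(t),0,.1*np.cos(t)-.014*np.sin(t)])
for t in (1.0,.9,.8,.7,.6,.5,.4,.3,.2,.1,0,-.03): print(t,(r.T@(disc(t)-disc(1.1))*100).round(2))
E
```

```text
t: 33.4
tcp_pos: [0.4645, -0.1766, 0.0564]
eef_rot: [-179.8, 23.6, -175.4]
wrist_force: [1.1, 5.0, 2.1]
opening: 0.179
t 33.4 tcp [ 0.4645 -0.1766  0.0564] rpy [-179.84   23.61 -175.45] F [1.1 5.  2.1] op 0.179 q [-36.7   4.7 -46.5  20.4  15.2 -38.7]
1.0 [-0.72 -0.   -0.71]
0.9 [-1.51 -0.01 -1.34]
0.8 [-2.35 -0.01 -1.89]
0.7 [-3.25 -0.02 -2.35]
0.6 [-4.19 -0.02 -2.73]
0.5 [-5.16 -0.02 -3.  ]
0.4 [-6.15 -0.03 -3.18]
0.3 [-7.16 -0.03 -3.26]
0.2 [-8.17 -0.04 -3.23]
0.1 [-9.17 -0.04 -3.11]
0 [-10.15  -0.04  -2.89]
-0.03 [-10.44  -0.04  -2.8 ]
```

View pics/w29.png

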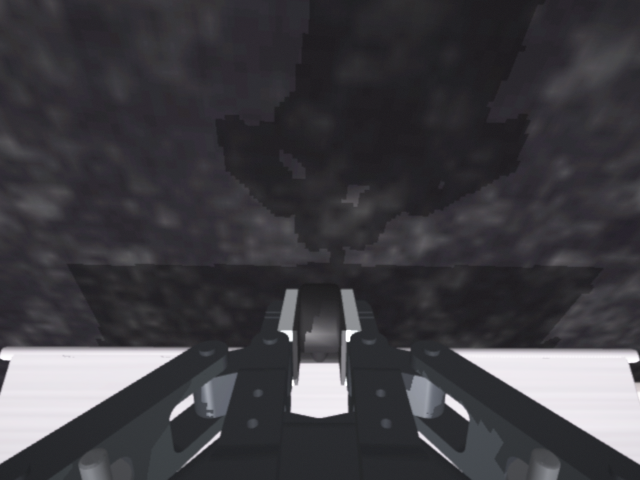

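```bash
python3 -m creep '-0.7 0 -0.7 0 0.03 0 0.5;-1.5 0 -1.35 0 0.06 0 0.5;-2.4 0 -1.9 0 0.1 0 0.5;-3.3 0 -2.35 0 0.14 0 0.5;-4.3 0 -2.7 0 0.18 0 0.5;-5.3 0 -3 0 0.22 0 0.5;-5.3 0 -3 0 0.22 0 0.5'; python3 - <<'E'
from h import *
st()
g0=np.array([.4645,-.1766,.0564]);r0=Ro.from_euler('xyz',[-179.84,23.61,-175.45],degrees=True).as_matrix()
for v,ph in (((-6.35,0,-3.18),.26),((-7.4,0,-3.26),.3),((-8.4,0,-3.23),.34),((-9.5,0,-3.1),.38),((-10.5,0,-2.88),.4),((-10.9,0,-2.75),.4)):
    to(g0+r0@np.array(v)/100,r0@Ro.from_rotvec([0,ph,0]).as_matrix())
E
```

```text
t: 34.15
tcp_pos: [0.5017, -0.1738, 0.1055]
eef_rot: [-179.8, 11.0, -175.4]
wrist_force: [4.3, 0.4, -7.7]
opening: 0.178
t 34.15 tcp [ 0.5017 -0.1738  0.1055] rpy [-179.81   10.99 -175.45] F [ 4.3  0.4 -7.7] op 0.178 q [-29.1   7.8 -31.5  41.4   5.9 -33.2]
shift cm [-0.9   0.02 -0.38] rot [-0.001  0.04   0.001]
shift cm [-1.91  0.02 -0.69] rot [-0.001  0.08   0.001]
shift cm [-2.89  0.02 -0.88] rot [-0.001  0.12   0.001]
shift cm [-3.99  0.02 -0.99] rot [-0.001  0.16   0.001]
shift cm [-5.02  0.02 -0.99] rot [-0.001  0.18   0.001]
shift cm [-5.43  0.02 -0.95] rot [-0.001  0.18   0.001]
```

```bash
python3 -m creep '-0.9 0 -0.4 0 0.04 0 0.5;-1.9 0 -0.7 0 0.08 0 0.5;-2.9 0 -0.9 0 0.12 0 0.5;-4 0 -1 0 0.16 0 0.5;-5 0 -1 0 0.18 0 0.5;-5.3 0 -0.95 0 0.18 0 0.5;-5.3 0 -0.95 0 0.18 0 0.5;-5.3 0 -0.95 0 0.18 0 0.5'; python3 - <<'E'
from h import *
st();d=cam('wrist');save(d,'w30');save(cam('scene'),'s30',(180,130,440,360),3)
E
```

```text
t: 34.95
tcp_pos: [0.5497, -0.1701, 0.1238]
eef_rot: [-179.8, 0.5, -175.5]
wrist_force: [-3.0, -3.8, -13.3]
opening: 0.18
t 34.95 tcp [ 0.5497 -0.1701  0.1238] rpy [-179.79    0.52 -175.54] F [ -3.   -3.8 -13.3] op 0.18 q [-23.7  16.  -17.5  55.9   0.1 -28.1]
```

View pics/w30.png

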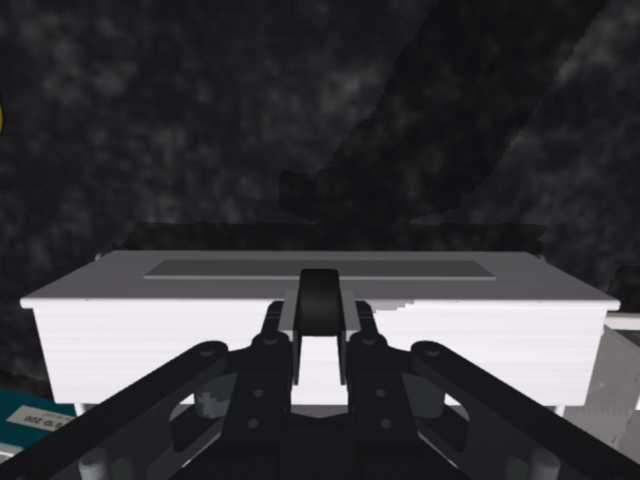

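View pics/s30.png

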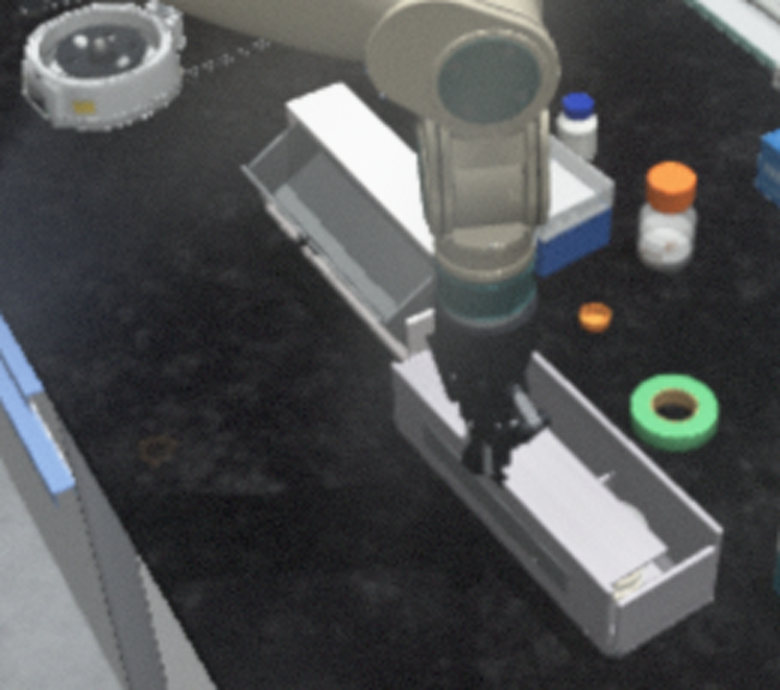

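```bash
python3 -m creep '-0.4 0 0 0 0 0 0.5;-0.8 0 0.1 0 0 0 0.5;-0.8 0 0.1 0 0 0 0.5;-0.8 0 0.1 0 0 0 0.5'
```

```text
t: 35.45
tcp_pos: [0.5536, -0.1698, 0.124]
eef_rot: [-179.7, 0.1, -175.6]
wrist_force: [-13.9, -3.8, 3.1]
opening: 0.177
```

```bash
python3 -m creep '-0.5 0 0.1 0 0 0 0.5;-0.9 0 0.2 0 0 0 0.5;-0.9 0 0.2 0 0 0 0.5;-0.9 0 0.2 0 0 0 0.5'
```

```text
t: 35.85
tcp_pos: [0.5539, -0.1697, 0.1238]
eef_rot: [-179.6, -0.9, -175.7]
wrist_force: [-26.3, -4.5, 15.2]
opening: 0.176
```

```bash
python3 -m creep '0 0 0 0 0 0 4.5;0 0 0 0 0 0 4.5;0 0 0 0 0 0 4.5;0 0 0 0 0 0 4.5;0 0 -4 0 0 0 4.5;0 0 -8 0 0 0 4.5;0 0 -12 0 0 0 4.5;0 0 -14 0 0 0 4.5;0 0 -14 0 0 0 4.5'; python3 - <<'E'
from h import *
st();d=cam('wrist');save(d,'w31')
Rt=Ru@Ro.from_euler('y',-.52).as_matrix()@D
g=np.array([.5315,.1742,.0848]);to(g-.09*Rt[:,2],Rt)
E
```

```text
t: 36.75
tcp_pos: [0.5594, -0.1695, 0.2686]
eef_rot: [-179.4, -0.4, -175.7]
wrist_force: [0.3, -0.0, 0.4]
opening: 0.524
t 36.75 tcp [ 0.5594 -0.1695  0.2686] rpy [-179.4    -0.37 -175.67] F [ 0.3 -0.   0.4] op 0.524 q [-22.9  11.3  -5.1  73.7  -0.7 -27.2]
shift cm [ 4.4  34.69 10.06] rot [ 0.002 -0.53   0.042]
```

View pics/w31.png

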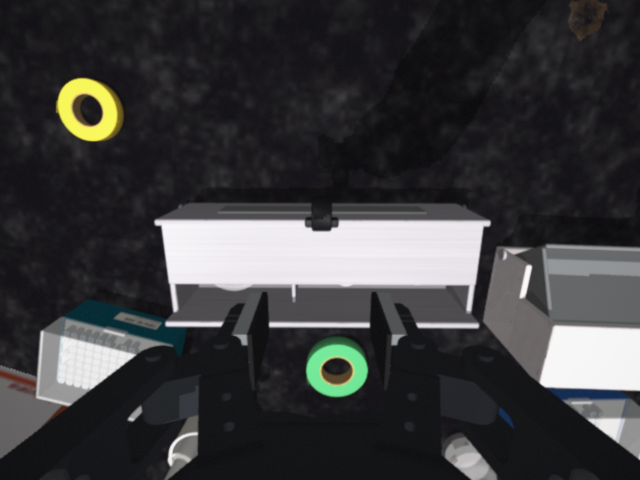

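```bash
python3 -m creep '1 5 0 0 -0.13 0.01 4.5;2 9 0 0 -0.27 0.02 4.5;3 14 0 0 -0.4 0.03 4.5;4.4 18 0 0 -0.53 0.04 4.5;4.4 23 3 0 -0.53 0.04 4.5;4.4 28 6 0 -0.53 0.04 4.5;4.4 32 8 0 -0.53 0.04 4.5;4.4 34.7 10 0 -0.53 0.04 4.5;4.4 34.7 10 0 -0.53 0.04 4.5;4.4 34.7 10 0 -0.53 0.04 4.5'; python3 - <<'E'
from h import *
st();d=cam('wrist');save(d,'w32')
Rt=Ru@Ro.from_euler('y',-.52).as_matrix()@D
to([.5315,.1742,.0848],Rt)
E
```

```text
t: 37.8
tcp_pos: [0.4847, 0.1733, 0.1607]
eef_rot: [180.0, 29.5, -177.7]
wrist_force: [-0.9, -0.4, 1.3]
opening: 0.528
t 37.8 tcp [0.4847 0.1733 0.1607] rpy [ 179.99   29.5  -177.71] F [-0.9 -0.4  1.3] op 0.528 q [ 16.   -6.6 -44.1  23.7  -6.7  12. ]
shift cm [-0.12 -0.02  8.97] rot [ 0.002 -0.002  0.002]
```

View pics/w32.png

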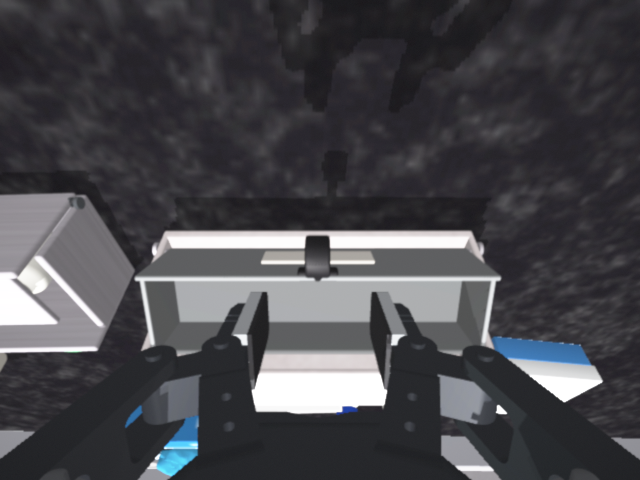

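```bash
python3 -m creep '-0.1 0 4.5 0 0 0 4.5;-0.1 0 8.8 0 0 0 4.5;-0.1 0 8.8 0 0 0 4.5;-0.1 0 8.8 0 0 0 4.5;-0.1 0 8.8 0 0 0 0.5;-0.1 0 8.8 0 0 0 0.5;-0.1 0 8.8 0 0 0 0.5;-0.1 0 8.8 0 0 0 0.5' 50; python3 - <<'E'
from h import *
st()
c=np.array([-2.,0,8.3])
for f in (.1,.2,.3,.4,.5,.52,.55): print(f,(c-Ro.from_rotvec([0,f,0]).apply(c)).round(2))
E
```

```text
t: 38.65
tcp_pos: [0.5317, 0.1742, 0.0891]
eef_rot: [180.0, 29.9, -177.9]
wrist_force: [-4.4, -2.3, 8.8]
opening: 0.177
t 38.65 tcp [0.5317 0.1742 0.0891] rpy [ 179.98   29.95 -177.87] F [-4.4 -2.3  8.8] op 0.177 q [ 14.5   4.7 -44.6  11.4  -6.1  10.8]
0.1 [-0.84  0.   -0.16]
0.2 [-1.69  0.   -0.23]
0.3 [-2.54  0.   -0.22]
0.4 [-3.39  0.   -0.12]
0.5 [-4.22  0.    0.06]
0.52 [-4.39  0.    0.1 ]
0.55 [-4.63  0.    0.18]
```

```bash
python3 -m creep '-0.85 0 -0.15 0 0.1 0 0.5;-1.7 0 -0.2 0 0.2 0 0.5;-2.55 0 -0.2 0 0.3 0 0.5;-3.4 0 -0.1 0 0.4 0 0.5;-4.2 0 0.05 0 0.5 0 0.5;-4.4 0 0.1 0 0.52 0 0.5;-4.4 0 0.1 0 0.52 0 0.5;-4.4 0 0.1 0 0.52 0 0.5'; python3 -m creep '-0.4 0 0 0 0 0 0.5;-0.8 0 0 0 0 0 0.5;-0.8 0 0 0 0 0 0.5;-0.8 0 0 0 0 0 0.5'
```

```text
t: 39.45
tcp_pos: [0.5709, 0.1758, 0.109]
eef_rot: [180.0, 0.4, -177.9]
wrist_force: [8.2, 1.0, -18.9]
opening: 0.175
t: 39.85
tcp_pos: [0.5713, 0.1758, 0.1089]
eef_rot: [180.0, -0.3, -177.8]
wrist_force: [-12.3, -0.5, 2.4]
opening: 0.171
```

```bash
python3 -m creep '-0.5 0 0 0 0 0 0.5;-0.9 0 0 0 0 0 0.5;-0.9 0 0 0 0 0 0.5'; python3 -m creep '0 0 0 0 0 0 4.5;0 0 0 0 0 0 4.5;0 0 0 0 0 0 4.5;0 0 0 0 0 0 4.5;0 0 -4 0 0 0 4.5;0 0 -8 0 0 0 4.5;0 0 -12 0 0 0 4.5;4 0 -17 0 0 0 4.5;8 0 -20 0 0 0 4.5;8 0 -20 0 0 0 4.5'; python3 - <<'E'
from h import *
st();d=cam('wrist');save(d,'w33');save(cam('scene'),'s33',(180,130,440,360),3);save(cam('top'),'t33',(180,170,500,320),2.5)
E
```

```text
t: 40.15
tcp_pos: [0.5714, 0.1758, 0.1089]
eef_rot: [-180.0, -1.1, -177.7]
wrist_force: [-17.4, -0.1, 7.2]
opening: 0.174
t: 41.15
tcp_pos: [0.495, 0.1732, 0.3156]
eef_rot: [180.0, -0.7, -177.7]
wrist_force: [0.6, 0.8, 1.5]
opening: 0.526
t 41.15 tcp [0.495  0.1732 0.3156] rpy [ 179.96   -0.68 -177.69] F [0.6 0.8 1.5] op 0.526 q [12.1  4.4 -7.4 78.8  0.2  9.8]
```

View pics/s33.png

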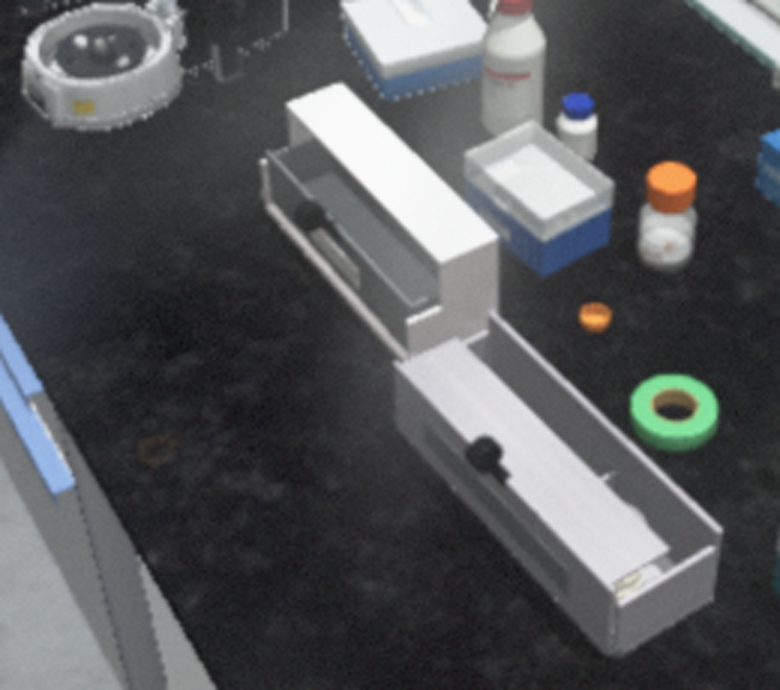

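View pics/t33.png

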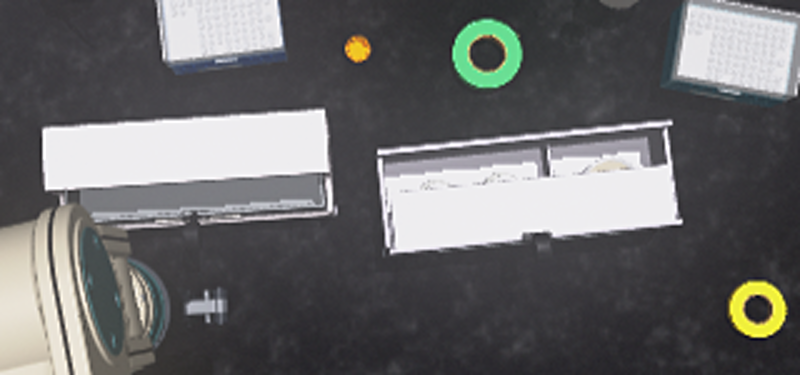

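View pics/w33.png

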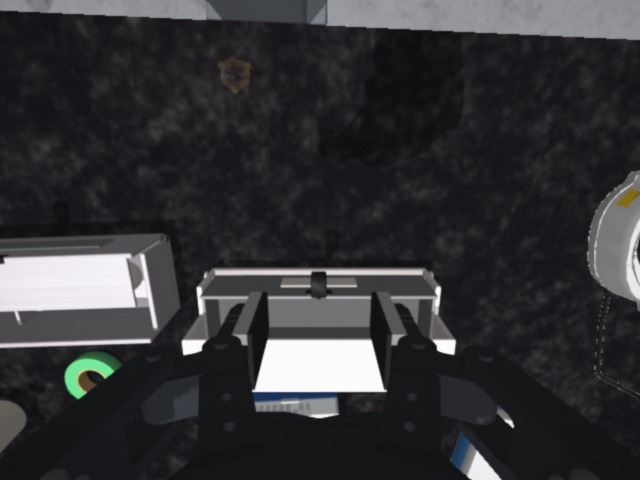

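```bash
python3 - <<'E'
from bench import state,job_done
print(state()['t'],job_done())
E
```

```text
the job is handed in; nothing more can be done
41.3 None
```

I finished the whole job and handed it in at about 41 s, well inside the 208 s limit. The system gives no verdict.

- **Contents:** two bottles were in the bin and the third place was empty. Both bottles and the petri dish stack were lowered until they touched the box floor. The pictures showed them upright and released, before the door was closed.
- **Door and bin:** I pushed each shut until it stopped moving, at about 26 N for the door and 17 N for the bin. I had no joint readings, so "fully shut" rests on those stops and the last pictures.
- **Last pictures (scene, top and wrist cameras):** the bin is empty and upright and the door is shut. The tape rolls and the cap look unmoved; I checked them by eye and did not measure them again. With the door shut, only the rims of the bottles and stack show past its flange, and they sit where I left them.
- **Disagreements:** the camera views differed by up to about 8 mm on where the dish stack stood, so I used the closest wrist view. The views of the box differed by a few millimetres, with no effect on the placing.
- **Disturbances:** I saw no grip slip and no knock to the dishes.

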